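Load the stone curing rack and wind its timer

ROBOT

A 7-joint arm with a two-finger parallel gripper is mounted at the origin on the work surface. World frame = base frame: x ahead of the robot, y to its left, z up, the work surface at z = 0. Lengths are in m, angles in rad, forces in N, time in s.
With the tool pointing down it reaches from about 0.425 to 0.925 m from the base axis. Payload 6.8 kg.
Tool frame: the origin (TCP) lies between the finger pads; the fingertips stand 11 mm ahead of it and the grasp point (between the pads) lies 8 mm behind it; z points along the fingers, y is the line along which they close (so a half turn about z gives the same grasp; the last joint's range is limited). The gripper opens to 85 mm and grips with 20 to 120 N. Pads are 22 mm wide; open, the fingers measure 114 mm over their backs; the gripper's body (76 mm by 85 mm) begins 54 mm behind the grasp point. The pads swing forward as they close: fully open they stand 13 mm farther back than shut.
Start: joints at [-1.364, 0.477, 0.022, 1.555, -0.011, 1.109, -0.083], TCP at [0.209, 0.642, 0.221] pointing down, gripper open.
Joint ranges: [-2.96, 2.96], [-0.34, 2.1], [-1.41, 1.46], [0.24, 2.44], [-1.37, 4.51], [0.17, 1.92], [-2.96, 2.96]. Speed limits (rad/s): [2.39, 2.39, 3.14, 3.14, 3.14, 3.14, 3.14].

INTERFACE

Orientations are given as a rotation vector (axis times angle).
In Python, from bench import r gives the robot as it stands.
- The arm moves only by the tool send_rows, never from a script. Its argument "deltas" is a list of rows, each an object of numbers: "dx", "dy", "dz": the shift along the world's x, y, z in mm; "rx", "ry", "rz": the turn, a rotation vector about the world's x, y, z in degrees. A call has 1 to 5 rows; each row is the pose to reach, as a shift and turn from the pose commanded when the call began; what a row does not reach only later rows make up. A row lasts 1/12 s, in which the tool goes at most 41.7 mm and 7.16 degrees, less where a joint would pass 70% of its speed; a pose out of reach is approached as far as the arm can. A call with a gripper value outside its range is refused whole. "jaw" is the finger opening in mm, from 0 to 85.4, set as the call begins (left out, the last holds). The fingers move at their own pace and stop on an object; "newtons" is the grip in N (left out, the last holds). Time passes only in rows, so rows that repeat a pose let the fingers close. It gives the time, the measured TCP pose, the force, the opening and the grip force at its end, in the units of the state.
- r.get_obs(): the state, without advancing time (a new reading comes with each control period).
- r.grab_frame(name): name is "scene" or "top" or "wrist"; returns a dict with "frame" (420x560x3 uint8, blue, green, red), "z_map" (420x560 float32, m along the optical axis (not along the pixel's ray), 0 where there is no reading), "vertical_fov" (degrees; the focal length in pixels is half the picture's height over the tangent of half this angle, whatever the lens; pixels are square), "cx", "cy" (the principal point, pixels), "distortion" ([k1, k2, p1, p2, k3] as OpenCV has them; the pictures are not rectified), "xyz" and "orientation" of the camera in the world. Camera axes: x right, y down, z forward; pixel columns grow to the right and rows downward; lengths in m; the calibration is good to about 2 mm. A picture is of the moment at which its call begins.
- r.hand_in(): hands the job in; it is judged then, once.
The state is a dict: "clock": time; "joints": joint angles; "qvel": joint speeds; "tau": joint torques, N m; "tcp_pos": TCP position; "orientation": TCP orientation; "contact_force": force on the tool from outside, world axes, zero at the start; "moment": the same for the moment, N m; "grip_width": finger opening in m; "gripper_force": force on a finger pad.
Only numpy, scipy, OpenCV 4.12 (cv2) and the standard library are available. Lean on these libraries where they do the work, as an engineer would, in place of code of your own. Each camera call takes 0.05 s, during which the arm holds its last target. There are 200 camera calls.

TASK

Load the curing rack with the freshly sealed stones and set it going: drop the flat tray over the stand's four posts onto its base and lay the stone blocks flat on it, then set the legged tray over the same posts so that it stands fully down on the flat one, and after that lay the round rosettes flat on the legged tray. With the rack loaded, last of all, wind the clockwork timer's key clockwise, with as many turns as it takes, right up to its stop. There may be one or two stones of either kind; leave the little jar and the grinding ring standing among them where they are.

Things in the scene. Friction and masses are not known exactly. Their poses are not given: they have to be found in the camera images.
- stand: the rack's fixed stand: dark steel base 190 x 230 mm (x, y), its top 20 mm above the bench, with four upright steel posts at x = +-66, y = +-86 mm from its origin, 10 mm thick, tapered over the last 16 mm to 4 mm, tips 130 mm above the bench. Origin at bench level under the base's centre, z up; it stands at varying places and yaw
- flat_tray: the bottom tray: wooden slats and aluminium ends, one plate 168 x 208 x 6 mm (x, y, z), without legs, with a 16 mm square hole for a post in each corner, at x = +-66, y = +-86 mm. Across its middle stands a handle: a dark wooden bar along x, 80 long, 14 thick (y), 18 high, from 38 to 56 mm above the underside, on two struts. Origin at the centre of the underside; the same either way round. 0.2 to 0.4 kg. Seated on the stand, its underside is 20 mm above the bench
- flat_tray_handle (a point): centre of the flat tray's handle bar, 47 mm above the tray's underside; x along the bar
- leg_tray: the upper tray: a like plate 160 x 200 x 6 mm with the same four 16 mm holes (x = +-66, y = +-86 mm), standing on four aluminium angle legs 70 mm high at its corners, outside the posts. Origin at the level of the feet under the centre: plate from 70 to 76 mm above it, handle bar (along x, 80 x 14 x 18 mm) from 108 to 126 mm above it. The same either way round. 0.25 to 0.5 kg. Seated, its feet stand on the flat tray's upper face, 26 mm above the bench
- leg_tray_handle (a point): centre of the legged tray's handle bar, 117 mm above its feet; x along the bar
- block1: grey carved stone block 80 x 42 x 32 mm (x, y, z) with three dark grooves across its top; origin at the centre of its underside; about 0.28 kg. May be absent
- block2: a second block just like it; may be absent
- rosette1: grey stone rosette, a round disc 60 mm across and 30 mm high with petal cuts on top; origin at the centre of its underside; about 0.22 kg. May be absent
- rosette2: a second rosette just like it; may be absent
- timer: fixed clockwork bench timer, a grey metal case 90 x 120 mm (x, y) and 62 mm high; its brass winding key stands upright on top at x = 0, y = -27 mm, and a white dial with a black hand beside it at y = +28 mm shows the winding: the hand sweeps 270 degrees clockwise from first to last tick. Origin at bench level under its centre, z up
- key_grip (a point): middle of the key's butterfly blade, on the turning axis, 96 mm above the bench, turning with the key; x along the blade. The blade is 54 mm long (x), 10 mm thick (y) and 28 mm high (82 to 110 mm above the bench), alike after half a turn
- winder (a joint): winding of the key in rad: grows as the key is turned clockwise seen from above, 0 run down, 12.5 at the stop (fully wound). The spring pulls back with 0.005 N m per rad, friction of 0.12 N m holds the key where it is let go; turning it back anticlockwise undoes the winding
- jar: bystander: small jar, 44 mm across, 55 mm high
- cup_stone: bystander: dark grinding ring 54 mm across, 22 mm high
Mind the look-alikes: they are no part of the job. What is shaped like the rosette2 but yellow is not meant.

How it is judged:
By the outcome, as a careful person would: the job done as asked, in the order asked, and still so for the second after the job is handed in, with the robot touching nothing.
Of block1, block2 only 1 to 2 are there at a start; the rules pass over those that are not, and their reading is None.
Of rosette1, rosette2 only 1 to 2 are there at a start; the rules pass over those that are not, and their reading is None.
At some moment in a run one of block1, block2, rosette1, rosette2 may be knocked a few centimetres aside while the robot is not near it.
It also fails if it takes over 210 s, if anything falls off the work surface, if the arm or the gripper's body presses on something with over 40 N, if the wrist force passes 120 N, or if a joint passes its speed limit or range.

## Working session

There is one attempt and no reset: what is moved stays moved. The work goes in short steps, Python scripts to look and compute and a tool call to move; the robot and the scene stay as the last step left them, time stands still between calls to the robot, and variables do not carry over. Pictures are saved under pics/ and viewed, at most 18 in all, crops included, and the job is handed in when it is done.

Besides the shell and the picture viewer there is one more tool, called after "Request:" as a command line: name --argument value ..., lists and objects as JSON in quotes. send_rows: Moves the arm, as the interface text tells. Its arguments: {"type":"object","properties":{"deltas":{"type":"array","items":{"type":"object","properties":{"dx":{"type":"number"},"dy":{"type":"number"},"dz":{"type":"number"},"rx":{"type":"number"},"ry":{"type":"number"},"rz":{"type":"number"}}}},"jaw":{"type":"number"},"newtons":{"type":"number"}},"required":["deltas"]}

```bash
ls; mkdir -p pics
cat > h.py <<'E'
import numpy as np, cv2, pickle
from bench import r
def grab(n,save=None):
    f=r.grab_frame(n); f={k:(np.array(v) if k in('frame','z_map') else v) for k,v in f.items()}
    if save: cv2.imwrite(f'pics/{save}.png',f['frame']); pickle.dump(f,open(f'pics/{save}.pkl','wb'))
    return f
def load(s): return pickle.load(open(f'pics/{s}.pkl','rb'))
def K(f):
    fl=f['frame'].shape[0]/2/np.tan(np.radians(f['vertical_fov'])/2)
    return np.array([[fl,0,f['cx']],[0,fl,f['cy']],[0,0,1.]])
def R(f):
    o=np.array(f['orientation'],float)
    return o if o.shape==(3,3) else cv2.Rodrigues(o)[0]
def rays(f,uv):
    p=cv2.undistortPoints(np.array(uv,float).reshape(-1,1,2),K(f),np.array(f['distortion'],float))[:,0]
    return np.c_[p,np.ones(len(p))]
def atz(f,uv,z):   # pixel -> world on plane z
    d=rays(f,uv)@R(f).T; c=np.array(f['xyz']); z=np.broadcast_to(z,len(d))
    return c+d*((z-c[2])/d[:,2])[:,None]
def depth(f,uv):
    uv=np.array(uv).reshape(-1,2); z=f['z_map'][uv[:,1].astype(int),uv[:,0].astype(int)]
    return (rays(f,uv)*z[:,None])@R(f).T+np.array(f['xyz'])
def cloud(f):
    h,w=f['z_map'].shape; u,v=np.meshgrid(range(w),range(h))
    P=depth(f,np.c_[u.ravel(),v.ravel()]).reshape(h,w,3); P[f['z_map']==0]=np.nan
    return P
def proj(f,X):
    Rw=R(f); return cv2.projectPoints(np.array(X,float).reshape(-1,1,3),cv2.Rodrigues(Rw.T)[0],-Rw.T@np.array(f['xyz']),K(f),np.array(f['distortion'],float))[0][:,0]
E
python3 - <<'E'
from h import *
a=grab('scene','s0');b=grab('top','t0')
for f in(a,b): print(f['xyz'],f['orientation'],f['vertical_fov'],f['distortion'],f['cx'],f['cy'])
print(r.get_obs())
E
```

```text
pics
[ 1.02447769 -0.96186586  0.79390261] [-2.07054805 -0.58669586  0.29024203] 45.811366811440294 [-0.10719135  0.          0.          0.          0.        ] 270.1421256343977 212.03718657478979
[ 0.25919103 -0.01812812  1.10205332] [-2.08145686  2.13794048 -0.19147483] 51.047674726763624 [-0.10807701  0.          0.          0.          0.        ] 282.37896485151805 206.97430610592983
{'clock': 0.1, 'joints': array([-1.36409225,  0.47770264,  0.02238793,  1.55634289, -0.01149505,
        1.10925931, -0.08310138]), 'qvel': array([ 0.00088133, -0.00142387,  0.00058929, -0.00219527, -0.00097011,
        0.00060483,  0.0014479 ]), 'tau': array([ 4.12175810e-03, -5.97763717e+01,  1.61349222e+00, -2.81955868e+01,
        1.28276262e-02,  5.05156961e-03, -3.09691029e-05]), 'tcp_pos': array([0.2088746 , 0.64131131, 0.22013783]), 'orientation': array([-4.92466287e-01, -3.10264169e+00,  2.48119207e-03]), 'contact_force': array([-0.59192513, -0.14768276, -0.311804  ]), 'moment': array([-0.01916528,  0.00800948, -0.03203642]), 'gripper_force': 0.0, 'grip_width': 0.08559962185387648}
```

View pics/s0.png

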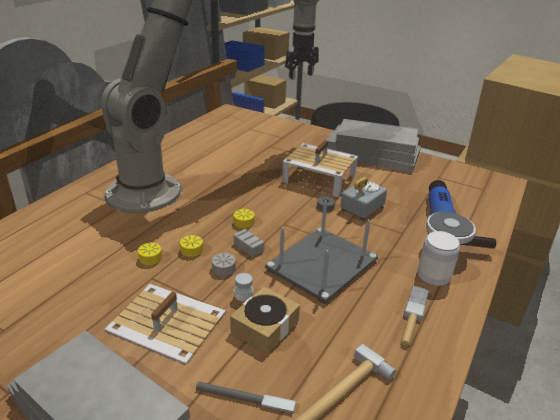

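View pics/t0.png

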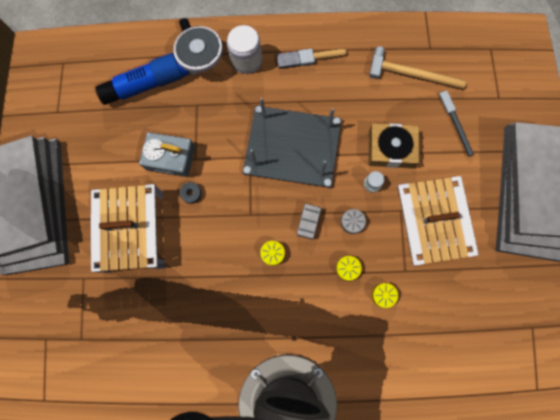

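Run:
```python
from h import *
f=load('t0');P=cloud(f)
def comp(name,box,zlo,zhi):
    u0,u1,v0,v1=box; q=P[v0:v1,u0:u1].reshape(-1,3); q=q[(q[:,2]>zlo)&(q[:,2]<zhi)]
    if len(q)<5: print(name,len(q));return
    (c,s,a)=cv2.minAreaRect((q[:,:2]*1000).astype(np.float32))
    print(name,len(q),np.round(c,1),np.round(s,1),round(a,1),'zmed',np.round(np.median(q[:,2])*1000,1), 'mean',np.round(q[:,:2].mean(0)*1000,1))
comp('bench',(200,240,280,300),-1,1)
comp('stand',(235,350,95,195),.012,.03)
comp('flat',(392,485,170,270),.003,.02)
comp('flath',(392,485,170,270),.04,.08)
comp('leg',(80,172,175,280),.06,.09)
comp('legh',(80,172,175,280),.1,.15)
comp('block',(293,326,198,242),.024,.045)
comp('ros',(335,370,203,238),.022,.045)
comp('timer',(130,200,125,180),.05,.07)
comp('key',(130,200,125,180),.09,.13)
comp('jar',(360,390,165,197),.04,.08)
comp('ring',(178,205,178,206),.015,.04)
comp('spk',(365,425,118,170),.03,.14)
for n,b in(('A',(230,350,90,200)),('B',(392,485,165,275)),('C',(80,200,120,285))):
    u0,u1,v0,v1=b; cv2.imwrite(f'pics/c{n}.png',cv2.resize(f['frame'][v0:v1,u0:u1],None,fx=4 if n!='C' else 3.5,fy=4 if n!='C' else 3.5,interpolation=2))
a=[cv2.imread(f'pics/c{n}.png') for n in 'AB']
h=max(x.shape[0] for x in a); a=[cv2.copyMakeBorder(x,0,h-x.shape[0],0,0,0) for x in a]
c=np.hstack(a); print(c.shape); cv2.imwrite('pics/cAB.png',c[:, :900] if c.shape[1]<=800 else cv2.resize(c,(800,int(h*800/c.shape[1]))))
```

```text
bench 797 [275.8 159.8] [99.1 47. ] 89.0 zmed -0.5 mean [275.7 159.4]
stand 5986 [639.4 -31.8] [231.4 192.6] 79.0 zmed 19.6 mean [636.8 -32.2]
flat 4475 [ 440.3 -402.9] [246.8 264.3] 86.0 zmed 5.9 mean [ 433.4 -396. ]
flath 211 [ 436.5 -397. ] [14.7 82.2] 6.4 zmed 55.3 mean [ 435.5 -394.8]
leg 4796 [426.4 383.9] [201.2 162.9] 3.3 zmed 75.3 mean [424.3 382. ]
legh 251 [427.1 382. ] [14.8 79.5] 3.3 zmed 124.3 mean [426.1 380.1]
block 543 [439.6 -67.1] [41.8 80.8] 73.1 zmed 31.9 mean [438.5 -66.8]
ros 457 [ 435.8 -177.8] [57.6 57.6] 86.0 zmed 30.0 mean [ 435.9 -177.7]
timer 1461 [619.3 288.9] [120.2  92.6] 77.4 zmed 61.8 mean [616.  288.4]
key 134 [613.7 262. ] [54.7 11.7] 73.6 zmed 106.9 mean [612.3 261.3]
jar 216 [ 532.9 -232.4] [38.8 39. ] 42.4 zmed 54.4 mean [ 531.3 -232.4]
ring 300 [521.3 232.4] [49.4 51.6] 2.3 zmed 21.3 mean [520.6 232.8]
spk 1929 [ 627.8 -291.1] [121.2 104.1] 84.4 zmed 51.8 mean [ 623.8 -288.7]
(440, 852, 3)
```

View pics/cAB.png

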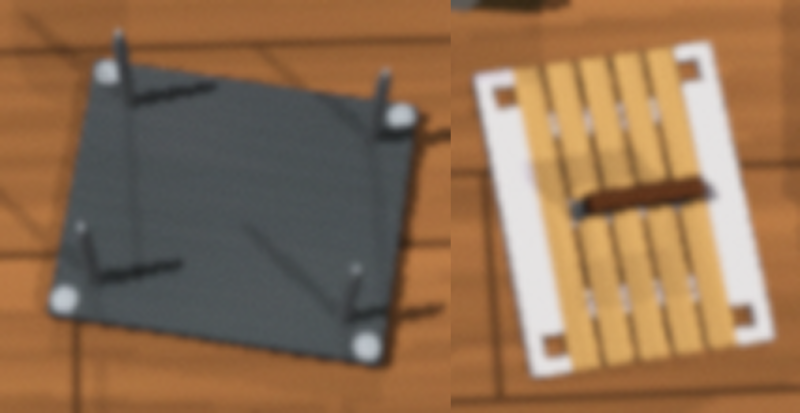

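View pics/cC.png

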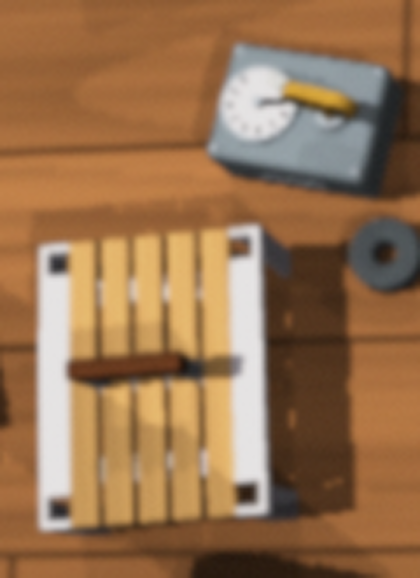

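Pictures: the stand has its tips at AB-crop (118,33), (385,72), (82,227), (355,268). The flat tray's holes are at (505,96), (690,68), (554,346), (742,316). The leg tray's holes in crop C are at (58,263), (240,247), (60,508), (246,492). There is one grey block and one grey rosette, and the yellow discs are decoys.

```bash
cat >> h.py <<'E'
C4=np.array([[66,86],[66,-86],[-66,86],[-66,-86]])/1000.
def fit(p,yaw0):
    # rigid fit of 4 corners, order free; returns centre, yaw near yaw0 (deg), residuals mm
    p=p[:,:2]; c=p.mean(0); 
    Rz=lambda a:np.array([[np.cos(a),-np.sin(a)],[np.sin(a),np.cos(a)]])
    m=C4@Rz(np.radians(yaw0)).T+c
    q=np.array([p[np.argmin(np.linalg.norm(p-x,axis=1))] for x in m])-c
    a=np.arctan2((C4[:,0]*q[:,1]-C4[:,1]*q[:,0]).sum(),(C4*q).sum())
    return c*1000,np.degrees(a),np.round(np.linalg.norm(q-C4@Rz(a).T,axis=1)*1000,1)
E
python3 - <<'E'
from h import *
f=load('t0'); s=3.7559
A=np.array([(118,33),(385,72),(82,227),(355,268)])/s+[230,90]
B=(np.array([(505,96),(690,68),(554,346),(742,316)])-[450.7,0])/s+[392,165]
C=np.array([(58,263),(240,247),(60,508),(246,492)])/3.5+[80,120]
print('stand',fit(atz(f,A,.130),-11)); print('flat',fit(atz(f,B,.006),96.4)); print('leg',fit(atz(f,C,.076),93.3))
E
```

```text
stand (array([638.769226  , -32.45898593]), np.float64(-10.764364897629646), array([0.5, 0.6, 0.9, 1. ]))
flat (array([ 435.10563787, -397.62748565]), np.float64(96.57723856775655), array([0.7, 0.1, 0.7, 1.3]))
leg (array([425.97006062, 382.43214568]), np.float64(93.47328729114614), array([0.5, 0.1, 0.9, 0.7]))
```

Request:
send_rows --deltas '[{"dx": 117,"dy": -162,"rz": -11},{"dx": 117,"dy": -162,"rz": -11},{"dx": 117,"dy": -162,"rz": -11},{"dx": 117,"dy": -162,"rz": -11},{"dx": 117,"dy": -162,"rz": -11}]' --jaw 60 --newtons 80

```text
$.deltas[0]: bad value
```

Request:
send_rows --deltas '[{"dx": 117,"dy": -162,"rz": -11},{"dx": 117,"dy": -162,"rz": -11},{"dx": 117,"dy": -162,"rz": -11},{"dx": 117,"dy": -162,"rz": -11},{"dx": 117,"dy": -162,"rz": -11}]'

```text
$.deltas[0]: bad value
```

Request:
send_rows --deltas '[{"dx": 117,"dy": -162,"rz": -11},{"dx": 117,"dy": -162,"rz": -11},{"dx": 117,"dy": -162,"rz": -11},{"dx": 117,"dy": -162,"rz": -11},{"dx": 117,"dy": -162,"rz": -11}]'

```text
$.deltas[0]: bad value
```

Request:
send_rows --deltas '[{"dx": 20,"dy": -200,"rz": -11},{"dx": 20,"dy": -200,"rz": -11},{"dx": 20,"dy": -200,"rz": -11},{"dx": 20,"dy": -200,"rz": -11},{"dx": 20,"dy": -200,"rz": -11}]'

```text
$.deltas[0]: bad value
```

Request:
send_rows --deltas '[{"dx": -65,"dy": -175,"rz": -11},{"dx": -65,"dy": -175,"rz": -11},{"dx": -65,"dy": -175,"rz": -11},{"dx": -65,"dy": -175,"rz": -11},{"dx": -65,"dy": -175,"rz": -11}]'

```text
$.deltas[0]: bad value
```

Request:
send_rows --deltas '[{"dx": -80,"dy": -177,"rz": -11},{"dx": -80,"dy": -177,"rz": -11},{"dx": -80,"dy": -177,"rz": -11},{"dx": -80,"dy": -177,"rz": -11},{"dx": -80,"dy": -177,"rz": -11}]'

```text
$.deltas[0]: bad value
```

Request:
send_rows --deltas '[{"dx": 117,"dy": -162,"dz": 0,"rx": 0,"ry": 0,"rz": -11},{"dx": 117,"dy": -162,"dz": 0,"rx": 0,"ry": 0,"rz": -11},{"dx": 117,"dy": -162,"dz": 0,"rx": 0,"ry": 0,"rz": -11},{"dx": 117,"dy": -162,"dz": 0,"rx": 0,"ry": 0,"rz": -11},{"dx": 117,"dy": -162,"dz": 0,"rx": 0,"ry": 0,"rz": -11}]' --jaw 60 --newtons 80

```text
clock: 0.52
tcp_pos: [0.3279, 0.4764, 0.2206]
orientation: [0.791, 3.04, -0.002]
contact_force: [0.4, -0.1, 0.5]
grip_width: 0.0597
gripper_force: 0.0
```

Request:
send_rows --deltas '[{"dx": 117,"dy": -162,"dz": 0,"rx": 0,"ry": 0,"rz": -11},{"dx": 117,"dy": -162,"dz": 0,"rx": 0,"ry": 0,"rz": -11},{"dx": 117,"dy": -162,"dz": 0,"rx": 0,"ry": 0,"rz": -11},{"dx": 117,"dy": -162,"dz": 0,"rx": 0,"ry": 0,"rz": -11},{"dx": 117,"dy": -162,"dz": 0,"rx": 0,"ry": 0,"rz": -11}]'

```text
clock: 0.93
tcp_pos: [0.4445, 0.3144, 0.2209]
orientation: [1.079, 2.95, -0.001]
contact_force: [0.7, 0.8, 0.5]
grip_width: 0.06
gripper_force: 0.0
```

Request:
send_rows --deltas '[{"dx": 117,"dy": -162,"dz": 0,"rx": 0,"ry": 0,"rz": -11},{"dx": 117,"dy": -162,"dz": 0,"rx": 0,"ry": 0,"rz": -11},{"dx": 117,"dy": -162,"dz": 0,"rx": 0,"ry": 0,"rz": -11},{"dx": 117,"dy": -162,"dz": 0,"rx": 0,"ry": 0,"rz": -11},{"dx": 117,"dy": -162,"dz": 0,"rx": 0,"ry": 0,"rz": -11}]'

```text
clock: 1.35
tcp_pos: [0.5613, 0.1523, 0.2209]
orientation: [1.356, 2.833, -0.001]
contact_force: [0.4, 0.1, 0.1]
grip_width: 0.0597
gripper_force: 0.0
```

Request:
send_rows --deltas '[{"dx": 20,"dy": -200,"dz": 0,"rx": 0,"ry": 0,"rz": -11},{"dx": 20,"dy": -200,"dz": 0,"rx": 0,"ry": 0,"rz": -11},{"dx": 20,"dy": -200,"dz": 0,"rx": 0,"ry": 0,"rz": -11},{"dx": 20,"dy": -200,"dz": 0,"rx": 0,"ry": 0,"rz": -11},{"dx": 20,"dy": -200,"dz": 0,"rx": 0,"ry": 0,"rz": -11}]'

```text
clock: 1.77
tcp_pos: [0.5795, -0.0476, 0.2209]
orientation: [1.622, 2.691, -0.001]
contact_force: [0.3, -0.0, -0.2]
grip_width: 0.0601
gripper_force: 0.0
```

Request:
send_rows --deltas '[{"dx": -65,"dy": -175,"dz": 0,"rx": 0,"ry": 0,"rz": -11},{"dx": -65,"dy": -175,"dz": 0,"rx": 0,"ry": 0,"rz": -11},{"dx": -65,"dy": -175,"dz": 0,"rx": 0,"ry": 0,"rz": -11},{"dx": -65,"dy": -175,"dz": 0,"rx": 0,"ry": 0,"rz": -11},{"dx": -65,"dy": -175,"dz": 0,"rx": 0,"ry": 0,"rz": -11}]'

```text
clock: 2.18
tcp_pos: [0.5117, -0.2248, 0.2211]
orientation: [1.877, 2.519, -0.003]
contact_force: [0.3, 0.8, 0.5]
grip_width: 0.06
gripper_force: 0.0
```

Request:
send_rows --deltas '[{"dx": -80,"dy": -177,"dz": 0,"rx": 0,"ry": 0,"rz": -11},{"dx": -80,"dy": -177,"dz": 0,"rx": 0,"ry": 0,"rz": -11},{"dx": -80,"dy": -177,"dz": 0,"rx": 0,"ry": 0,"rz": -11},{"dx": -80,"dy": -177,"dz": 0,"rx": 0,"ry": 0,"rz": -11},{"dx": -80,"dy": -177,"dz": 0,"rx": 0,"ry": 0,"rz": -11}]'

```text
clock: 2.6
tcp_pos: [0.432, -0.3998, 0.2211]
orientation: [2.107, 2.33, -0.002]
contact_force: [0.1, -0.3, -0.2]
grip_width: 0.0598
gripper_force: 0.0
```

```bash
cat >> h.py <<'E'
def yaw():  # tool y axis heading deg, tilt
    M=cv2.Rodrigues(np.array(r.get_obs()['orientation'],float))[0]
    return np.degrees(np.arctan2(M[1,1],M[0,1])),np.degrees(np.arccos(-M[2,2]))
def st():
    o=r.get_obs(); print('t',round(o['clock'],2),'tcp',np.round(np.array(o['tcp_pos'])*1000,1),'yaw,tilt',np.round(yaw(),2),'F',np.round(o['contact_force'],1),'M',np.round(o['moment'],2),'w',round(o['grip_width']*1000,1),'g',round(o['gripper_force'],1),'q1,q7',np.round(np.array(o['joints'])[[0,6]],2))
E
python3 - <<'E'
from h import *
f=grab('wrist','w1'); st()
P=cloud(f); q=P.reshape(-1,3); q=q[(q[:,2]>.045)&(q[:,2]<.065)&(abs(q[:,0]-.436)<.08)&(abs(q[:,1]+.397)<.08)]
c,s,a=cv2.minAreaRect((q[:,:2]*1000).astype(np.float32)); print(len(q),c,s,a,np.median(q[:,2]))
print(f['xyz'],proj(f,[[.4351,-.3976,.056]]))
E
```

```text
t 2.65 tcp [ 428.9 -404.5  221.6] yaw,tilt [5.41 0.29] F [-1.5 -3.8  1.2] M [-0.27  0.13  0.  ] w 60.2 g 0.0 q1,q7 [0.14 1.  ]
943 (436.952880859375, -394.1806335449219) (13.87335205078125, 79.6700439453125) 7.223313808441162 0.055369738286767056
[ 0.42598695 -0.32899897  0.37352626] [[278.04488712 188.89832979]]
```

View pics/w1.png

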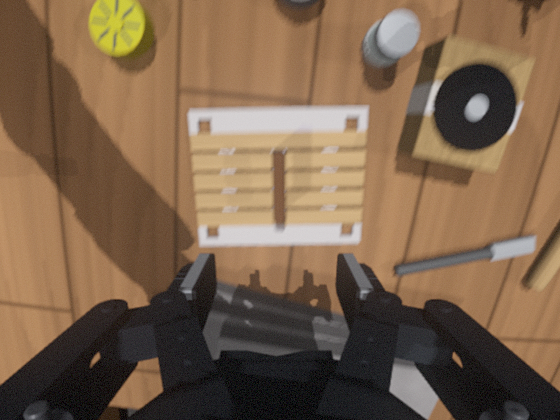

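Request:
send_rows --deltas '[{"dx": 1,"dy": 0,"dz": -40,"rx": 0,"ry": 0,"rz": 0.7},{"dx": 1,"dy": 0,"dz": -80,"rx": 0,"ry": 0,"rz": 0.7},{"dx": 1,"dy": 0,"dz": -110,"rx": 0,"ry": 0,"rz": 0.7},{"dx": 1,"dy": 0,"dz": -110,"rx": 0,"ry": 0,"rz": 0.7},{"dx": 1,"dy": 0,"dz": -110,"rx": 0,"ry": 0,"rz": 0.7}]'

```text
clock: 3.07
tcp_pos: [0.4351, -0.3953, 0.11]
orientation: [-2.086, -2.344, 0.001]
contact_force: [0.2, -0.2, -0.1]
grip_width: 0.0601
gripper_force: 0.0
```

Run:
```python
from h import *
f=grab('wrist','w2'); st()
P=cloud(f); q=P.reshape(-1,3); q=q[(q[:,2]>.045)&(q[:,2]<.065)&(abs(q[:,0]-.436)<.08)&(abs(q[:,1]+.397)<.06)]
c,s,a=cv2.minAreaRect((q[:,:2]*1000).astype(np.float32)); print(len(q),c,s,a,np.median(q[:,2]))
```

```text
t 3.12 tcp [ 436.3 -396.5  111.8] yaw,tilt [6.66 0.02] F [ 0.5 -1.   0.1] M [-0.05 -0.01  0.04] w 59.6 g 0.0 q1,q7 [0.2  1.09]
2050 (437.141357421875, -394.3203430175781) (13.965658187866211, 80.00839233398438) 7.223822593688965 0.055347382895701736
```

Request:
send_rows --deltas '[{"dx": 0.5,"dy": 1,"dz": -35,"rx": 0,"ry": 0,"rz": 0.3},{"dx": 0.5,"dy": 1,"dz": -72,"rx": 0,"ry": 0,"rz": 0.3},{"dx": 0.5,"dy": 1,"dz": -72,"rx": 0,"ry": 0,"rz": 0.3},{"dx": 0.5,"dy": 1,"dz": -72,"rx": 0,"ry": 0,"rz": 0.3}]'

```text
clock: 3.45
tcp_pos: [0.4367, -0.3953, 0.0401]
orientation: [-2.082, -2.352, 0.0]
contact_force: [0.0, -0.6, 0.4]
grip_width: 0.0597
gripper_force: 0.0
```

Request:
send_rows --deltas '[{"dx": 0,"dy": 0,"dz": 0,"rx": 0,"ry": 0,"rz": 0},{"dx": 0,"dy": 0,"dz": 0,"rx": 0,"ry": 0,"rz": 0},{"dx": 0,"dy": 0,"dz": 0,"rx": 0,"ry": 0,"rz": 0},{"dx": 0,"dy": 0,"dz": 0,"rx": 0,"ry": 0,"rz": 0},{"dx": 0,"dy": 0,"dz": 0,"rx": 0,"ry": 0,"rz": 0}]' --jaw 5 --newtons 80

```text
clock: 3.87
tcp_pos: [0.4374, -0.396, 0.0411]
orientation: [2.081, 2.35, 0.001]
contact_force: [-2.7, 1.2, 11.6]
grip_width: 0.0103
gripper_force: 78.4
```

Request:
send_rows --deltas '[{"dx": 0,"dy": 0,"dz": 0,"rx": 0,"ry": 0,"rz": 0},{"dx": 0,"dy": 0,"dz": 0,"rx": 0,"ry": 0,"rz": 0},{"dx": 0,"dy": 0,"dz": 0,"rx": 0,"ry": 0,"rz": 0}]'

```text
clock: 4.12
tcp_pos: [0.4374, -0.396, 0.0412]
orientation: [2.081, 2.35, 0.001]
contact_force: [-1.9, 2.4, 9.8]
grip_width: 0.0105
gripper_force: 78.4
```

Request:
send_rows --deltas '[{"dx": 0,"dy": 0,"dz": 30,"rx": 0,"ry": 0,"rz": 0},{"dx": 0,"dy": 0,"dz": 60,"rx": 0,"ry": 0,"rz": 0},{"dx": 0,"dy": 0,"dz": 90,"rx": 0,"ry": 0,"rz": 0},{"dx": 0,"dy": 0,"dz": 120,"rx": 0,"ry": 0,"rz": 0},{"dx": 0,"dy": 0,"dz": 155,"rx": 0,"ry": 0,"rz": 0}]'

```text
clock: 4.53
tcp_pos: [0.4354, -0.3942, 0.1948]
orientation: [-2.081, -2.35, 0.0]
contact_force: [1.3, 0.1, -3.8]
grip_width: 0.0107
gripper_force: 79.2
```

Request:
send_rows --deltas '[{"dx": 10,"dy": 18,"dz": 2,"rx": 0,"ry": 0,"rz": 3.6},{"dx": 20,"dy": 36,"dz": 4,"rx": 0,"ry": 0,"rz": 7.2},{"dx": 30,"dy": 54,"dz": 6,"rx": 0,"ry": 0,"rz": 10.8},{"dx": 40,"dy": 72,"dz": 6,"rx": 0,"ry": 0,"rz": 14.4},{"dx": 50,"dy": 90,"dz": 6,"rx": 0,"ry": 0,"rz": 18}]'

```text
clock: 4.95
tcp_pos: [0.4867, -0.3038, 0.2001]
orientation: [-1.683, -2.652, -0.0]
contact_force: [0.6, -0.8, -3.6]
grip_width: 0.0106
gripper_force: 79.3
```

Request:
send_rows --deltas '[{"dx": 10,"dy": 18,"dz": 0,"rx": 0,"ry": 0,"rz": 3.6},{"dx": 20,"dy": 36,"dz": 0,"rx": 0,"ry": 0,"rz": 7.2},{"dx": 30,"dy": 54,"dz": 0,"rx": 0,"ry": 0,"rz": 10.8},{"dx": 40,"dy": 72,"dz": 0,"rx": 0,"ry": 0,"rz": 14.4},{"dx": 50,"dy": 90,"dz": 0,"rx": 0,"ry": 0,"rz": 18}]'

```text
clock: 5.37
tcp_pos: [0.5374, -0.2133, 0.1999]
orientation: [-1.245, -2.884, 0.0]
contact_force: [0.9, 0.1, -3.8]
grip_width: 0.0106
gripper_force: 79.3
```

Request:
send_rows --deltas '[{"dx": 10,"dy": 18,"dz": 0,"rx": 0,"ry": 0,"rz": 3.6},{"dx": 20,"dy": 36,"dz": 0,"rx": 0,"ry": 0,"rz": 7.2},{"dx": 30,"dy": 54,"dz": 0,"rx": 0,"ry": 0,"rz": 10.8},{"dx": 40,"dy": 72,"dz": 0,"rx": 0,"ry": 0,"rz": 14.4},{"dx": 50,"dy": 90,"dz": 0,"rx": 0,"ry": 0,"rz": 18}]'

```text
clock: 5.78
tcp_pos: [0.5874, -0.1233, 0.2]
orientation: [-0.778, -3.044, -0.0]
contact_force: [0.3, 0.1, -3.7]
grip_width: 0.0105
gripper_force: 79.3
```

Request:
send_rows --deltas '[{"dx": 13,"dy": 23,"dz": 0,"rx": 0,"ry": 0,"rz": 4.5},{"dx": 26,"dy": 46,"dz": 0,"rx": 0,"ry": 0,"rz": 9},{"dx": 40,"dy": 70,"dz": 0,"rx": 0,"ry": 0,"rz": 13.5},{"dx": 53,"dy": 93,"dz": 0,"rx": 0,"ry": 0,"rz": 18},{"dx": 53,"dy": 93,"dz": 0,"rx": 0,"ry": 0,"rz": 18}]'

```text
clock: 6.2
tcp_pos: [0.6425, -0.0232, 0.1996]
orientation: [0.279, 3.128, 0.007]
contact_force: [-0.3, 2.0, -3.6]
grip_width: 0.0105
gripper_force: 79.2
```

Request:
send_rows --deltas '[{"dx": 0,"dy": 0,"dz": 0,"rx": 0,"ry": 0,"rz": 0},{"dx": 0,"dy": 0,"dz": 0,"rx": 0,"ry": 0,"rz": 0}]'

```text
clock: 6.37
tcp_pos: [0.6394, -0.0321, 0.1997]
orientation: [-0.3, -3.126, 0.001]
contact_force: [-0.9, -0.7, -3.2]
grip_width: 0.0109
gripper_force: 79.3
```

Run:
```python
from h import *
f=grab('wrist','w3'); st(); g=grab('top','t3')
h=np.vstack([f['frame'][60:300,80:480],cv2.resize(g['frame'][80:220,220:380],(400,350),interpolation=2)])
cv2.imwrite('pics/w3b.png',h); print(h.shape)
```

```text
t 6.42 tcp [639.2 -33.1 199.8] yaw,tilt [7.893e+01 6.000e-02] F [ 0.6 -0.5 -4. ] M [-0.06  0.04 -0.05] w 10.6 g 79.3 q1,q7 [-0.24  1.44]
(590, 400, 3)
```

View pics/w3b.png

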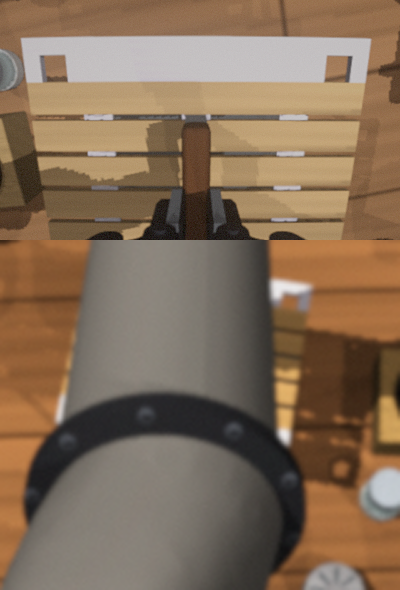

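Run:
```python
from h import *
f=load('w3')
X=atz(f,np.array([(53.5,68),(339,68),(196,119)])+[80,60],[.165,.165,.215])*1000; print(np.round(X,1))
a=np.radians(-10.8); M=np.array([[np.cos(a),-np.sin(a)],[np.sin(a),np.cos(a)]])
print(np.round((X[:,:2]-[638.8,-32.3])@M,1))
d=X[0,:2]-X[1,:2]; print(np.hypot(*d),np.degrees(np.arctan2(d[1],d[0])))
```

```text
[[ 557.4 -103.1  165. ]
 [ 590.    65.4  165. ]
 [ 595.4  -23.3  215. ]]
[[-66.7 -84.8]
 [-66.2  86.9]
 [-44.3   0.8]]
171.71593004351132 -100.97177646102587
```

Request:
send_rows --deltas '[{"dx": 0.3,"dy": -0.5,"dz": -15,"rx": 0,"ry": 0,"rz": 0.2},{"dx": 0.3,"dy": -0.5,"dz": -30,"rx": 0,"ry": 0,"rz": 0.2},{"dx": 0.3,"dy": -0.5,"dz": -42,"rx": 0,"ry": 0,"rz": 0.2},{"dx": 0.3,"dy": -0.5,"dz": -54,"rx": 0,"ry": 0,"rz": 0.2},{"dx": 0.3,"dy": -0.5,"dz": -60,"rx": 0,"ry": 0,"rz": 0.2}]'

```text
clock: 6.88
tcp_pos: [0.6392, -0.0325, 0.1385]
orientation: [-0.297, -3.126, -0.0]
contact_force: [-0.4, 2.5, -2.0]
grip_width: 0.0106
gripper_force: 79.4
```

Posts engaged with low force; lower further.

Request:
send_rows --deltas '[{"dx": 0,"dy": 0,"dz": -12,"rx": 0,"ry": 0,"rz": 0},{"dx": 0,"dy": 0,"dz": -24,"rx": 0,"ry": 0,"rz": 0},{"dx": 0,"dy": 0,"dz": -36,"rx": 0,"ry": 0,"rz": 0},{"dx": 0,"dy": 0,"dz": -48,"rx": 0,"ry": 0,"rz": 0},{"dx": 0,"dy": 0,"dz": -60,"rx": 0,"ry": 0,"rz": 0}]'

```text
clock: 7.3
tcp_pos: [0.6397, -0.0326, 0.0787]
orientation: [-0.297, -3.127, -0.0]
contact_force: [0.7, 3.0, -3.0]
grip_width: 0.0104
gripper_force: 79.4
```

Request:
send_rows --deltas '[{"dx": 0,"dy": 0,"dz": -8,"rx": 0,"ry": 0,"rz": 0},{"dx": 0,"dy": 0,"dz": -14,"rx": 0,"ry": 0,"rz": 0},{"dx": 0,"dy": 0,"dz": -18,"rx": 0,"ry": 0,"rz": 0},{"dx": 0,"dy": 0,"dz": -18,"rx": 0,"ry": 0,"rz": 0}]'

```text
clock: 7.63
tcp_pos: [0.6396, -0.032, 0.0615]
orientation: [-0.296, -3.127, -0.001]
contact_force: [0.2, 4.4, -4.7]
grip_width: 0.0107
gripper_force: 79.1
```

Request:
send_rows --deltas '[{"dx": 0,"dy": 0,"dz": -1.5,"rx": 0,"ry": 0,"rz": 0},{"dx": 0,"dy": 0,"dz": -1.5,"rx": 0,"ry": 0,"rz": 0}]'

```text
clock: 7.8
tcp_pos: [0.6397, -0.0319, 0.0612]
orientation: [-0.296, -3.127, -0.001]
contact_force: [-3.6, 4.3, 3.0]
grip_width: 0.0107
gripper_force: 80.0
```

Request:
send_rows --deltas '[{"dx": 0,"dy": 0,"dz": 0,"rx": 0,"ry": 0,"rz": 0},{"dx": 0,"dy": 0,"dz": 0,"rx": 0,"ry": 0,"rz": 0},{"dx": 0,"dy": 0,"dz": 0,"rx": 0,"ry": 0,"rz": 0}]' --jaw 50

```text
clock: 8.05
tcp_pos: [0.6404, -0.034, 0.0611]
orientation: [0.298, 3.126, -0.002]
contact_force: [-0.4, -0.4, -0.6]
grip_width: 0.0464
gripper_force: 0.0
```

Request:
send_rows --deltas '[{"dx": 0,"dy": 0,"dz": 30,"rx": 0,"ry": 0,"rz": 0},{"dx": 0,"dy": 0,"dz": 70,"rx": 0,"ry": 0,"rz": 0},{"dx": 0,"dy": 0,"dz": 110,"rx": 0,"ry": 0,"rz": 0},{"dx": 0,"dy": 0,"dz": 140,"rx": 0,"ry": 0,"rz": 0},{"dx": -20,"dy": -3,"dz": 140,"rx": 0,"ry": 0,"rz": 0}]'

```text
clock: 8.47
tcp_pos: [0.6267, -0.0361, 0.2083]
orientation: [0.295, 3.112, 0.002]
contact_force: [1.0, -0.1, 0.5]
grip_width: 0.0501
gripper_force: 0.0
```

Request:
send_rows --deltas '[{"dx": -40,"dy": -5,"dz": 0,"rx": 0,"ry": 0,"rz": -6},{"dx": -80,"dy": -10,"dz": 0,"rx": 0,"ry": 0,"rz": -6},{"dx": -120,"dy": -18,"dz": 0,"rx": 0,"ry": 0,"rz": -6},{"dx": -155,"dy": -26,"dz": 0,"rx": 0,"ry": 0,"rz": -6},{"dx": -180,"dy": -32,"dz": 0,"rx": 0,"ry": 0,"rz": -6}]' --jaw 65

```text
clock: 8.88
tcp_pos: [0.4365, -0.0691, 0.2004]
orientation: [-0.463, -3.107, 0.0]
contact_force: [0.9, -0.1, 0.5]
grip_width: 0.0651
gripper_force: 0.0
```

Request:
send_rows --deltas '[{"dx": 0,"dy": 0,"dz": -30,"rx": 0,"ry": 0,"rz": 0},{"dx": 0,"dy": 0,"dz": -60,"rx": 0,"ry": 0,"rz": 0},{"dx": 0,"dy": 0,"dz": -80,"rx": 0,"ry": 0,"rz": 0},{"dx": 0,"dy": 0,"dz": -80,"rx": 0,"ry": 0,"rz": 0}]'

```text
clock: 9.22
tcp_pos: [0.4373, -0.0683, 0.1179]
orientation: [-0.461, -3.103, 0.002]
contact_force: [-0.4, 0.2, 0.5]
grip_width: 0.0647
gripper_force: 0.0
```

Run:
```python
from h import *
f=grab('wrist','w4'); st(); g=grab('scene','s4')
def rect(f,n,lo,hi,c,rad):
    q=cloud(f).reshape(-1,3); q=q[(q[:,2]>lo)&(q[:,2]<hi)&(np.hypot(q[:,0]-c[0],q[:,1]-c[1])<rad)]
    if len(q)>9:
        c,s,a=cv2.minAreaRect((q[:,:2]*1000).astype(np.float32)); print(n,len(q),np.round(c,1),np.round(s,1),round(a,1))
rect(f,'block w',.026,.04,(.44,-.067),.07)
rect(g,'block s',.026,.04,(.44,-.067),.07); rect(g,'ros s',.026,.04,(.436,-.178),.06)
rect(g,'flat tray',.022,.032,(.6388,-.0323),.16)
cv2.imwrite('pics/m4.png',np.hstack([f['frame'][:400,100:460],cv2.resize(g['frame'][180:320,190:400],(440,400))[:400]]))
```

```text
t 9.27 tcp [438.5 -68.3 119.6] yaw,tilt [73.1   0.19] F [ 0.1 -0.5  0.2] M [0.01 0.   0.02] w 65.3 g 0.0 q1,q7 [-0.24  1.4 ]
block w 4723 [439.5 -64.1] [42.1 79.3] 73.2
block s 292 [442.3 -65.4] [44.3 82.3] 73.0
ros s 288 [ 441.1 -177.9] [57.8 60.4] 26.4
flat tray 2739 [612.1 -26.1] [223.7 242.4] 79.1
```

View pics/m4.png

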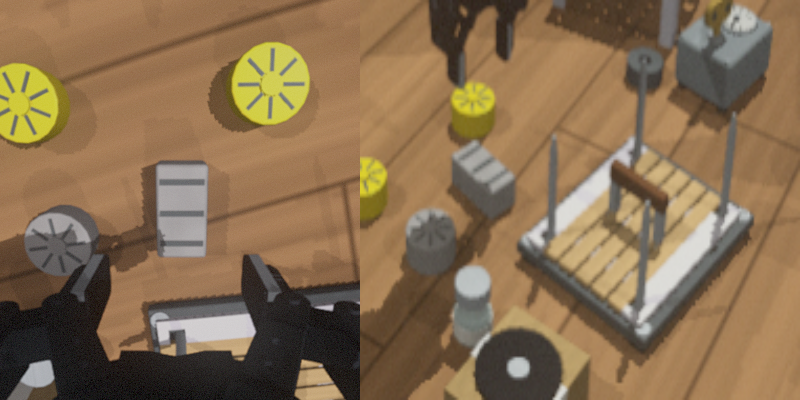

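Request:
send_rows --deltas '[{"dx": 1,"dy": 2,"dz": -35,"rx": 0,"ry": 0,"rz": 0},{"dx": 1,"dy": 2,"dz": -70,"rx": 0,"ry": 0,"rz": 0},{"dx": 1,"dy": 2,"dz": -95,"rx": 0,"ry": 0,"rz": 0},{"dx": 1,"dy": 2,"dz": -105,"rx": 0,"ry": 0,"rz": 0},{"dx": 1,"dy": 2,"dz": -105,"rx": 0,"ry": 0,"rz": 0}]'

```text
clock: 9.73
tcp_pos: [0.4406, -0.0659, 0.0149]
orientation: [-0.46, -3.106, 0.001]
contact_force: [0.3, -0.1, 1.4]
grip_width: 0.0649
gripper_force: 0.0
```

Request:
send_rows --deltas '[{"dx": 0,"dy": 0,"dz": 0,"rx": 0,"ry": 0,"rz": 0},{"dx": 0,"dy": 0,"dz": 0,"rx": 0,"ry": 0,"rz": 0},{"dx": 0,"dy": 0,"dz": 0,"rx": 0,"ry": 0,"rz": 0},{"dx": 0,"dy": 0,"dz": 0,"rx": 0,"ry": 0,"rz": 0}]' --jaw 30 --newtons 50

```text
clock: 10.07
tcp_pos: [0.4425, -0.0658, 0.0177]
orientation: [0.46, 3.104, 0.001]
contact_force: [-0.6, -0.1, 5.1]
grip_width: 0.0392
gripper_force: 49.5
```

```bash
python3 -c "
from h import *
st()"
```

```text
t 10.07 tcp [442.5 -65.8  17.7] yaw,tilt [73.14  0.22] F [-0.6 -0.1  5.1] M [-0.05  0.25  0.01] w 39.2 g 49.5 q1,q7 [-0.17  1.5 ]
```

Request:
send_rows --deltas '[{"dx": 0,"dy": 0,"dz": 30,"rx": 0,"ry": 0,"rz": 0},{"dx": 0,"dy": 0,"dz": 60,"rx": 0,"ry": 0,"rz": 0},{"dx": 0,"dy": 0,"dz": 95,"rx": 0,"ry": 0,"rz": 0},{"dx": 0,"dy": 0,"dz": 130,"rx": 0,"ry": 0,"rz": 0},{"dx": 10,"dy": 4,"dz": 160,"rx": 0,"ry": 0,"rz": 0}]'

```text
clock: 10.48
tcp_pos: [0.4493, -0.0628, 0.1789]
orientation: [0.463, 3.106, 0.001]
contact_force: [0.6, 0.4, -3.4]
grip_width: 0.0391
gripper_force: 51.0
```

Request:
send_rows --deltas '[{"dx": 35,"dy": 13,"dz": 0,"rx": 0,"ry": 0,"rz": 1},{"dx": 70,"dy": 26,"dz": 0,"rx": 0,"ry": 0,"rz": 2},{"dx": 105,"dy": 40,"dz": 0,"rx": 0,"ry": 0,"rz": 4},{"dx": 140,"dy": 54,"dz": 0,"rx": 0,"ry": 0,"rz": 6},{"dx": 170,"dy": 66,"dz": 0,"rx": 0,"ry": 0,"rz": 6}]'

```text
clock: 10.9
tcp_pos: [0.6231, 0.0057, 0.1776]
orientation: [0.292, 3.125, 0.002]
contact_force: [0.2, 0.4, -1.4]
grip_width: 0.0397
gripper_force: 51.0
```

Request:
send_rows --deltas '[{"dx": 18,"dy": 8,"dz": 0,"rx": 0,"ry": 0,"rz": 0},{"dx": 28,"dy": 12.5,"dz": 0,"rx": 0,"ry": 0,"rz": 0},{"dx": 28,"dy": 12.5,"dz": 0,"rx": 0,"ry": 0,"rz": 0},{"dx": 28,"dy": 12.5,"dz": -30,"rx": 0,"ry": 0,"rz": 0}]'

```text
clock: 11.23
tcp_pos: [0.6533, 0.0169, 0.1521]
orientation: [0.295, 3.116, 0.003]
contact_force: [0.8, -0.3, -1.8]
grip_width: 0.0394
gripper_force: 51.0
```

```bash
python3 -c "
from h import *
st()"
```

```text
t 11.23 tcp [653.3  16.9 152.1] yaw,tilt [79.17  0.68] F [ 0.8 -0.3 -1.8] M [ 0.   -0.15  0.  ] w 39.4 g 51.0 q1,q7 [-0.31  1.39]
```

Request:
send_rows --deltas '[{"dx": 0,"dy": 0,"dz": -30,"rx": 0,"ry": 0,"rz": 0},{"dx": 0,"dy": 0,"dz": -60,"rx": 0,"ry": 0,"rz": 0},{"dx": 0,"dy": 0,"dz": -85,"rx": 0,"ry": 0,"rz": 0},{"dx": 0,"dy": 0,"dz": -95,"rx": 0,"ry": 0,"rz": 0},{"dx": 0,"dy": 0,"dz": -95,"rx": 0,"ry": 0,"rz": 0}]'

```text
clock: 11.65
tcp_pos: [0.6464, 0.0163, 0.049]
orientation: [-0.297, -3.123, 0.002]
contact_force: [-1.2, 0.5, -2.5]
grip_width: 0.0392
gripper_force: 51.0
```

Request:
send_rows --deltas '[{"dx": 0,"dy": 0,"dz": -3,"rx": 0,"ry": 0,"rz": 0},{"dx": 0,"dy": 0,"dz": -3,"rx": 0,"ry": 0,"rz": 0}]'

```text
clock: 11.82
tcp_pos: [0.6499, 0.0167, 0.0494]
orientation: [0.297, 3.125, 0.001]
contact_force: [-0.1, -0.4, -1.5]
grip_width: 0.0392
gripper_force: 51.0
```

```bash
python3 -c "
from h import *
st()"
```

```text
t 11.82 tcp [649.9  16.7  49.4] yaw,tilt [79.15  0.16] F [-0.1 -0.4 -1.5] M [ 0.01 -0.02 -0.  ] w 39.2 g 51.0 q1,q7 [-0.29  1.42]
```

Request:
send_rows --deltas '[{"dx": -0.5,"dy": 0,"dz": -2,"rx": 0,"ry": 0,"rz": 0},{"dx": -1,"dy": 0,"dz": -4,"rx": 0,"ry": 0,"rz": 0},{"dx": -1,"dy": 0,"dz": -4,"rx": 0,"ry": 0,"rz": 0}]'

```text
clock: 12.07
tcp_pos: [0.648, 0.0169, 0.0441]
orientation: [0.297, 3.127, 0.0]
contact_force: [-0.1, 0.2, -2.7]
grip_width: 0.039
gripper_force: 51.0
```

Request:
send_rows --deltas '[{"dx": 0,"dy": 0,"dz": -1.5,"rx": 0,"ry": 0,"rz": 0},{"dx": 0,"dy": 0,"dz": -1.5,"rx": 0,"ry": 0,"rz": 0}]'

```text
clock: 12.23
tcp_pos: [0.6481, 0.0169, 0.0437]
orientation: [0.297, 3.127, 0.001]
contact_force: [-5.1, 0.2, 10.5]
grip_width: 0.0391
gripper_force: 52.9
```

Request:
send_rows --deltas '[{"dx": 0,"dy": 0,"dz": 0,"rx": 0,"ry": 0,"rz": 0},{"dx": 0,"dy": 0,"dz": 0,"rx": 0,"ry": 0,"rz": 0},{"dx": 0,"dy": 0,"dz": 1,"rx": 0,"ry": 0,"rz": 0}]' --jaw 50

```text
clock: 12.48
tcp_pos: [0.648, 0.0169, 0.0431]
orientation: [0.297, 3.127, 0.0]
contact_force: [-0.1, -0.4, -0.7]
grip_width: 0.05
gripper_force: 0.0
```

Request:
send_rows --deltas '[{"dx": 0,"dy": 0,"dz": 30,"rx": 0,"ry": 0,"rz": 0},{"dx": 0,"dy": 0,"dz": 70,"rx": 0,"ry": 0,"rz": 0},{"dx": 0,"dy": 0,"dz": 110,"rx": 0,"ry": 0,"rz": 0},{"dx": 0,"dy": 0,"dz": 150,"rx": 0,"ry": 0,"rz": 0},{"dx": -10,"dy": 16,"dz": 165,"rx": 0,"ry": 0,"rz": 0}]'

```text
clock: 12.9
tcp_pos: [0.642, 0.0286, 0.2147]
orientation: [0.305, 3.116, -0.001]
contact_force: [1.4, -0.3, 0.2]
grip_width: 0.0503
gripper_force: 0.0
```

Request:
send_rows --deltas '[{"dx": -18,"dy": 30,"dz": 0,"rx": 0,"ry": 0,"rz": -6},{"dx": -36,"dy": 60,"dz": 0,"rx": 0,"ry": 0,"rz": -12},{"dx": -54,"dy": 90,"dz": 0,"rx": 0,"ry": 0,"rz": -18},{"dx": -72,"dy": 120,"dz": 0,"rx": 0,"ry": 0,"rz": -24},{"dx": -90,"dy": 150,"dz": 0,"rx": 0,"ry": 0,"rz": -30}]' --jaw 60

```text
clock: 13.32
tcp_pos: [0.5469, 0.1841, 0.2082]
orientation: [1.104, 2.941, 0.001]
contact_force: [0.2, 0.0, -0.1]
grip_width: 0.0598
gripper_force: 0.0
```

Request:
send_rows --deltas '[{"dx": -18,"dy": 30,"dz": 0,"rx": 0,"ry": 0,"rz": -6},{"dx": -36,"dy": 60,"dz": 0,"rx": 0,"ry": 0,"rz": -12},{"dx": -54,"dy": 90,"dz": 0,"rx": 0,"ry": 0,"rz": -18},{"dx": -72,"dy": 120,"dz": 0,"rx": 0,"ry": 0,"rz": -24},{"dx": -90,"dy": 150,"dz": 0,"rx": 0,"ry": 0,"rz": -30}]'

```text
clock: 13.73
tcp_pos: [0.4568, 0.3342, 0.2083]
orientation: [1.827, 2.555, 0.001]
contact_force: [0.8, 0.2, 0.2]
grip_width: 0.0601
gripper_force: 0.0
```

Request:
send_rows --deltas '[{"dx": -16,"dy": 25,"dz": 0,"rx": 0,"ry": 0,"rz": -6},{"dx": -32,"dy": 49,"dz": 0,"rx": 0,"ry": 0,"rz": -12},{"dx": -32,"dy": 49,"dz": 0,"rx": 0,"ry": 0,"rz": -15.8},{"dx": -32,"dy": 49,"dz": 0,"rx": 0,"ry": 0,"rz": -15.8},{"dx": -32,"dy": 49,"dz": 0,"rx": 0,"ry": 0,"rz": -15.8}]'

```text
clock: 14.15
tcp_pos: [0.426, 0.3815, 0.208]
orientation: [2.152, 2.288, -0.0]
contact_force: [0.3, -0.6, -0.5]
grip_width: 0.0603
gripper_force: 0.0
```

```bash
cat >> h.py <<'E'
def rect(f,n,lo,hi,c,rad):
    q=cloud(f).reshape(-1,3); q=q[(q[:,2]>lo)&(q[:,2]<hi)&(np.hypot(q[:,0]-c[0],q[:,1]-c[1])<rad)]
    if len(q)>9:
        c,s,a=cv2.minAreaRect((q[:,:2]*1000).astype(np.float32)); print(n,len(q),np.round(c,1),np.round(s,1),round(a,1),'z',np.round(np.median(q[:,2])*1000,1))
    else: print(n,len(q))
E
python3 - <<'E'
from h import *
f=grab('wrist','w5'); st(); g=grab('top','t5')
rect(f,'legh',.112,.135,(.426,.382),.055)
rect(f,'leg',.065,.09,(.426,.382),.15)
rect(g,'block',.05,.065,(.648,.017),.06); rect(g,'ros',.025,.04,(.436,-.178),.06)
cv2.imwrite('pics/m5.png',np.hstack([f['frame'][:,60:500],cv2.resize(g['frame'][90:210,240:340],(350,420),interpolation=2)]))
E
```

```text
t 14.2 tcp [426.5 380.8 208.1] yaw,tilt [3.41 0.04] F [ 0.3 -0.3  0.3] M [-0.02  0.02  0.04] w 60.2 g 0.0 q1,q7 [-1.17 -0.62]
legh 1639 [428.  386.8] [14.  79.2] 3.8 z 125.3
leg 29029 [428.1 385.9] [201.2 160.8] 3.5 z 75.6
block 520 [638.8  -2.7] [77.5 81.3] 79.2 z 57.3
ros 447 [ 435.7 -178. ] [58.  57.9] 88.2 z 30.0
```

View pics/m5.png

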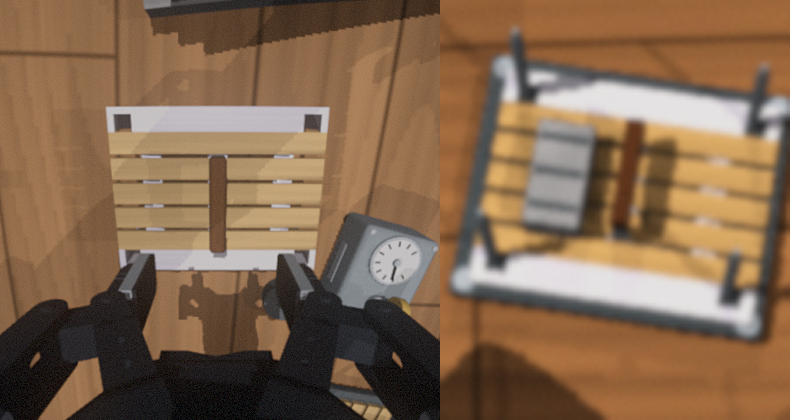

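Request:
send_rows --deltas '[{"dx": 1,"dy": 3,"dz": -35,"rx": 0,"ry": 0,"rz": 0.2},{"dx": 1,"dy": 3,"dz": -70,"rx": 0,"ry": 0,"rz": 0.2},{"dx": 1,"dy": 3,"dz": -98,"rx": 0,"ry": 0,"rz": 0.2},{"dx": 1,"dy": 3,"dz": -98,"rx": 0,"ry": 0,"rz": 0.2},{"dx": 1,"dy": 3,"dz": -98,"rx": 0,"ry": 0,"rz": 0.2}]'

```text
clock: 14.67
tcp_pos: [0.4271, 0.3831, 0.1094]
orientation: [2.152, 2.288, -0.005]
contact_force: [0.5, 0.1, 0.2]
grip_width: 0.0602
gripper_force: 0.0
```

Request:
send_rows --deltas '[{"dx": 0,"dy": 0,"dz": 0,"rx": 0,"ry": 0,"rz": 0},{"dx": 0,"dy": 0,"dz": 0,"rx": 0,"ry": 0,"rz": 0},{"dx": 0,"dy": 0,"dz": 0,"rx": 0,"ry": 0,"rz": 0},{"dx": 0,"dy": 0,"dz": 0,"rx": 0,"ry": 0,"rz": 0},{"dx": 0,"dy": 0,"dz": 0,"rx": 0,"ry": 0,"rz": 0}]' --jaw 5 --newtons 90

```text
clock: 15.08
tcp_pos: [0.4274, 0.3855, 0.1119]
orientation: [-2.151, -2.289, -0.004]
contact_force: [-1.6, -1.3, 8.6]
grip_width: 0.01
gripper_force: 88.3
```

Request:
send_rows --deltas '[{"dx": 0,"dy": 0,"dz": 0,"rx": 0,"ry": 0,"rz": 0},{"dx": 0,"dy": 0,"dz": 0,"rx": 0,"ry": 0,"rz": 0},{"dx": 0,"dy": 0,"dz": 0,"rx": 0,"ry": 0,"rz": 0}]'

```text
clock: 15.33
tcp_pos: [0.4274, 0.3855, 0.112]
orientation: [-2.151, -2.289, -0.004]
contact_force: [-1.8, -1.5, 8.3]
grip_width: 0.0098
gripper_force: 88.3
```

Request:
send_rows --deltas '[{"dx": 0,"dy": 0,"dz": 30,"rx": 0,"ry": 0,"rz": 0},{"dx": 0,"dy": 0,"dz": 60,"rx": 0,"ry": 0,"rz": 0},{"dx": 0,"dy": 0,"dz": 95,"rx": 0,"ry": 0,"rz": 0},{"dx": 0,"dy": 0,"dz": 130,"rx": 0,"ry": 0,"rz": 0},{"dx": 0,"dy": 0,"dz": 155,"rx": 0,"ry": 0,"rz": 0}]'

```text
clock: 15.75
tcp_pos: [0.4271, 0.3848, 0.2682]
orientation: [-2.151, -2.289, -0.004]
contact_force: [0.6, 0.6, -3.2]
grip_width: 0.0097
gripper_force: 88.7
```

```bash
python3 -c "
from h import *
st()"
```

```text
t 15.75 tcp [427.1 384.8 268.2] yaw,tilt [3.55 0.14] F [ 0.6  0.6 -3.2] M [ 0.13 -0.12  0.07] w 9.7 g 88.7 q1,q7 [-1.2  -0.65]
```

Request:
send_rows --deltas '[{"dx": 10,"dy": -20,"dz": 0,"rx": 0,"ry": 0,"rz": 3.8},{"dx": 21,"dy": -41,"dz": 0,"rx": 0,"ry": 0,"rz": 7.6},{"dx": 32,"dy": -62,"dz": 0,"rx": 0,"ry": 0,"rz": 11.3},{"dx": 43,"dy": -83,"dz": 0,"rx": 0,"ry": 0,"rz": 15.1},{"dx": 53,"dy": -104,"dz": 0,"rx": 0,"ry": 0,"rz": 18.9}]'

```text
clock: 16.17
tcp_pos: [0.4797, 0.2794, 0.265]
orientation: [-1.742, -2.614, 0.001]
contact_force: [0.8, -0.3, -4.1]
grip_width: 0.0098
gripper_force: 88.7
```

Request:
send_rows --deltas '[{"dx": 10,"dy": -20,"dz": 0,"rx": 0,"ry": 0,"rz": 3.8},{"dx": 21,"dy": -41,"dz": 0,"rx": 0,"ry": 0,"rz": 7.6},{"dx": 32,"dy": -62,"dz": 0,"rx": 0,"ry": 0,"rz": 11.3},{"dx": 43,"dy": -83,"dz": 0,"rx": 0,"ry": 0,"rz": 15.1},{"dx": 53,"dy": -104,"dz": 0,"rx": 0,"ry": 0,"rz": 18.9}]'

```text
clock: 16.58
tcp_pos: [0.5327, 0.1755, 0.2649]
orientation: [-1.289, -2.865, 0.001]
contact_force: [0.8, 0.8, -4.2]
grip_width: 0.01
gripper_force: 88.7
```

Request:
send_rows --deltas '[{"dx": 10,"dy": -20,"dz": 0,"rx": 0,"ry": 0,"rz": 3.8},{"dx": 21,"dy": -41,"dz": 0,"rx": 0,"ry": 0,"rz": 7.6},{"dx": 32,"dy": -62,"dz": 0,"rx": 0,"ry": 0,"rz": 11.3},{"dx": 43,"dy": -83,"dz": 0,"rx": 0,"ry": 0,"rz": 15.1},{"dx": 53,"dy": -104,"dz": 0,"rx": 0,"ry": 0,"rz": 18.9}]'

```text
clock: 17.0
tcp_pos: [0.5857, 0.0717, 0.2649]
orientation: [-0.801, -3.037, 0.0]
contact_force: [0.0, -0.8, -4.3]
grip_width: 0.01
gripper_force: 88.7
```

Request:
send_rows --deltas '[{"dx": 16,"dy": -30,"dz": 0,"rx": 0,"ry": 0,"rz": 5.5},{"dx": 31,"dy": -60,"dz": 0,"rx": 0,"ry": 0,"rz": 11},{"dx": 43,"dy": -85,"dz": 0,"rx": 0,"ry": 0,"rz": 15.5},{"dx": 53,"dy": -105,"dz": 0,"rx": 0,"ry": 0,"rz": 18.9},{"dx": 53,"dy": -105,"dz": 0,"rx": 0,"ry": 0,"rz": 18.9}]'

```text
clock: 17.42
tcp_pos: [0.6394, -0.0392, 0.265]
orientation: [0.304, 3.126, -0.006]
contact_force: [-0.7, -1.8, -3.1]
grip_width: 0.0098
gripper_force: 88.7
```

Request:
send_rows --deltas '[{"dx": 0,"dy": 0,"dz": 0,"rx": 0,"ry": 0,"rz": 0},{"dx": 0,"dy": 0,"dz": 0,"rx": 0,"ry": 0,"rz": 0},{"dx": 0,"dy": 0,"dz": 0,"rx": 0,"ry": 0,"rz": 0}]'

```text
clock: 17.67
tcp_pos: [0.6383, -0.0305, 0.2647]
orientation: [-0.294, -3.127, -0.001]
contact_force: [0.5, -0.5, -4.3]
grip_width: 0.0097
gripper_force: 88.7
```

Run:
```python
from h import *
f=grab('wrist','w6'); st(); g=grab('scene','s6')
cv2.imwrite('pics/m6.png',np.hstack([f['frame'][60:300,80:480],cv2.resize(g['frame'][130:320,240:400],(202,240))]))
```

```text
t 17.72 tcp [638.4 -30.4 264.8] yaw,tilt [7.927e+01 6.000e-02] F [ 1.3  0.4 -4.6] M [0.   0.04 0.04] w 9.6 g 88.7 q1,q7 [-0.35  1.48]
```

View pics/m6.png

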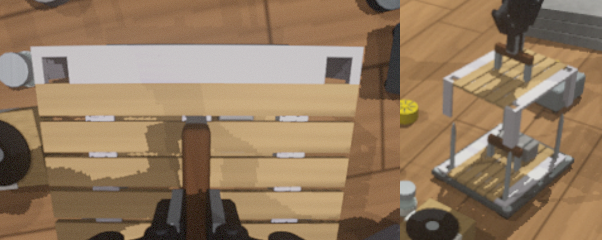

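Run:
```python
from h import *
f=load('w6')
X=atz(f,np.array([(55,70),(338.5,70.5)])+[80,60],.2288)*1000; print(np.round(X,1))
a=np.radians(-10.8); M=np.array([[np.cos(a),-np.sin(a)],[np.sin(a),np.cos(a)]])
print(np.round((X[:,:2]-[638.8,-32.3])@M,1)); d=X[0,:2]-X[1,:2]; print(np.hypot(*d),np.degrees(np.arctan2(d[1],d[0])))
```

```text
[[ 557.7 -101.7  228.8]
 [ 590.    67.2  228.8]]
[[-66.7 -83.4]
 [-66.5  88.6]]
171.972521464438 -100.8387999688725
```

Request:
send_rows --deltas '[{"dx": 0.3,"dy": -1.9,"dz": -15,"rx": 0,"ry": 0,"rz": 0},{"dx": 0.3,"dy": -1.9,"dz": -35,"rx": 0,"ry": 0,"rz": 0},{"dx": 0.3,"dy": -1.9,"dz": -55,"rx": 0,"ry": 0,"rz": 0},{"dx": 0.3,"dy": -1.9,"dz": -72,"rx": 0,"ry": 0,"rz": 0},{"dx": 0.3,"dy": -1.9,"dz": -82,"rx": 0,"ry": 0,"rz": 0}]'

```text
clock: 18.18
tcp_pos: [0.6379, -0.0328, 0.181]
orientation: [-0.294, -3.125, -0.0]
contact_force: [-0.1, 0.0, -4.2]
grip_width: 0.01
gripper_force: 88.7
```

Request:
send_rows --deltas '[{"dx": 0,"dy": 0,"dz": -7,"rx": 0,"ry": 0,"rz": 0},{"dx": 0,"dy": 0,"dz": -12,"rx": 0,"ry": 0,"rz": 0},{"dx": 0,"dy": 0,"dz": -17,"rx": 0,"ry": 0,"rz": 0},{"dx": 0,"dy": 0,"dz": -22,"rx": 0,"ry": 0,"rz": 0}]'

```text
clock: 18.52
tcp_pos: [0.6399, -0.0337, 0.1616]
orientation: [0.296, 3.126, 0.001]
contact_force: [0.3, 1.8, -1.6]
grip_width: 0.0098
gripper_force: 89.0
```

```bash
python3 -c "
from h import *
st()"
```

```text
t 18.52 tcp [639.9 -33.7 161.6] yaw,tilt [79.18  0.11] F [ 0.3  1.8 -1.6] M [ 0.56 -0.09  0.01] w 9.8 g 89.0 q1,q7 [-0.32  1.52]
```

Request:
send_rows --deltas '[{"dx": 0,"dy": 0,"dz": -7,"rx": 0,"ry": 0,"rz": 0},{"dx": 0,"dy": 0,"dz": -13,"rx": 0,"ry": 0,"rz": 0},{"dx": 0,"dy": 0,"dz": -18,"rx": 0,"ry": 0,"rz": 0},{"dx": 0,"dy": 0,"dz": -22,"rx": 0,"ry": 0,"rz": 0},{"dx": 0,"dy": 0,"dz": -22,"rx": 0,"ry": 0,"rz": 0}]'

```text
clock: 18.93
tcp_pos: [0.6399, -0.0324, 0.1387]
orientation: [0.295, 3.127, 0.003]
contact_force: [3.3, 4.2, -5.7]
grip_width: 0.0097
gripper_force: 88.8
```

Request:
send_rows --deltas '[{"dx": 0,"dy": 0,"dz": -1,"rx": 0,"ry": 0,"rz": 0},{"dx": 0,"dy": 0,"dz": -1,"rx": 0,"ry": 0,"rz": 0},{"dx": 0,"dy": 0,"dz": -1,"rx": 0,"ry": 0,"rz": 0}]'

```text
clock: 19.18
tcp_pos: [0.64, -0.0322, 0.1385]
orientation: [0.294, 3.126, 0.003]
contact_force: [1.9, 6.4, -0.2]
grip_width: 0.0098
gripper_force: 89.3
```

Request:
send_rows --deltas '[{"dx": 0,"dy": 0,"dz": -1.5,"rx": 0,"ry": 0,"rz": 0},{"dx": 0,"dy": 0,"dz": -1.5,"rx": 0,"ry": 0,"rz": 0}]'

```text
clock: 19.35
tcp_pos: [0.6402, -0.032, 0.138]
orientation: [0.294, 3.126, 0.004]
contact_force: [-1.2, 6.5, 8.0]
grip_width: 0.0098
gripper_force: 90.3
```

Request:
send_rows --deltas '[{"dx": 0,"dy": 0,"dz": 0,"rx": 0,"ry": 0,"rz": 0},{"dx": 0,"dy": 0,"dz": 0,"rx": 0,"ry": 0,"rz": 0},{"dx": 0,"dy": 0,"dz": 0,"rx": 0,"ry": 0,"rz": 0}]' --jaw 50

```text
clock: 19.6
tcp_pos: [0.6392, -0.0353, 0.1367]
orientation: [0.298, 3.127, -0.002]
contact_force: [-0.3, 0.9, -1.2]
grip_width: 0.0456
gripper_force: 0.0
```

Request:
send_rows --deltas '[{"dx": 0,"dy": 0,"dz": 25,"rx": 0,"ry": 0,"rz": 0},{"dx": 0,"dy": 0,"dz": 55,"rx": 0,"ry": 0,"rz": 0},{"dx": 0,"dy": 0,"dz": 85,"rx": 0,"ry": 0,"rz": 0},{"dx": -10,"dy": -7,"dz": 100,"rx": 0,"ry": 0,"rz": -4}]'

```text
clock: 19.93
tcp_pos: [0.6318, -0.0407, 0.2401]
orientation: [0.403, 3.11, 0.001]
contact_force: [1.3, 1.1, 0.1]
grip_width: 0.05
gripper_force: 0.0
```

Request:
send_rows --deltas '[{"dx": -13,"dy": -9,"dz": 0,"rx": 0,"ry": 0,"rz": -6},{"dx": -26,"dy": -18,"dz": 0,"rx": 0,"ry": 0,"rz": -12},{"dx": -40,"dy": -28,"dz": 0,"rx": 0,"ry": 0,"rz": -18},{"dx": -53,"dy": -38,"dz": 0,"rx": 0,"ry": 0,"rz": -24},{"dx": -66,"dy": -47,"dz": 0,"rx": 0,"ry": 0,"rz": -30}]' --jaw 80

```text
clock: 20.35
tcp_pos: [0.5622, -0.0898, 0.2366]
orientation: [1.208, 2.9, -0.001]
contact_force: [0.2, -0.1, -0.5]
grip_width: 0.0801
gripper_force: 0.0
```

Request:
send_rows --deltas '[{"dx": -13,"dy": -9,"dz": 0,"rx": 0,"ry": 0,"rz": -6},{"dx": -26,"dy": -18,"dz": 0,"rx": 0,"ry": 0,"rz": -12},{"dx": -40,"dy": -28,"dz": 0,"rx": 0,"ry": 0,"rz": -18},{"dx": -53,"dy": -38,"dz": 0,"rx": 0,"ry": 0,"rz": -24},{"dx": -66,"dy": -47,"dz": 0,"rx": 0,"ry": 0,"rz": -30}]'

```text
clock: 20.77
tcp_pos: [0.4961, -0.1366, 0.2365]
orientation: [1.917, 2.488, -0.001]
contact_force: [0.7, -1.0, 0.1]
grip_width: 0.0799
gripper_force: 0.0
```

Request:
send_rows --deltas '[{"dx": -13,"dy": -9,"dz": 0,"rx": 0,"ry": 0,"rz": -6},{"dx": -26,"dy": -18,"dz": -20,"rx": 0,"ry": 0,"rz": -12},{"dx": -40,"dy": -28,"dz": -45,"rx": 0,"ry": 0,"rz": -18},{"dx": -51,"dy": -38,"dz": -70,"rx": 0,"ry": 0,"rz": -24},{"dx": -62,"dy": -45,"dz": -90,"rx": 0,"ry": 0,"rz": -26}]'

```text
clock: 21.18
tcp_pos: [0.4336, -0.1814, 0.1454]
orientation: [2.428, 1.993, -0.001]
contact_force: [0.8, 1.0, -0.3]
grip_width: 0.0799
gripper_force: 0.0
```

Request:
send_rows --deltas '[{"dx": 0,"dy": 0,"dz": 0,"rx": 0,"ry": 0,"rz": 0},{"dx": 0,"dy": 0,"dz": 0,"rx": 0,"ry": 0,"rz": 0}]'

```text
clock: 21.35
tcp_pos: [0.4342, -0.1808, 0.1464]
orientation: [-2.422, -2.0, 0.003]
contact_force: [-0.3, -0.3, -0.2]
grip_width: 0.0798
gripper_force: 0.0
```

Run:
```python
from h import *
f=grab('wrist','w7'); st(); g=grab('scene','s7'); t=grab('top','t7')
rect(f,'ros w',.026,.035,(.436,-.178),.055); rect(t,'ros t',.025,.035,(.436,-.178),.055)
rect(g,'plate',.095,.108,(.6388,-.0323),.16); rect(t,'plate t',.095,.108,(.6388,-.0323),.16); rect(t,'timer',.05,.07,(.6193,.2889),.08);rect(t,'key',.09,.13,(.613,.261),.08)
cv2.imwrite('pics/m7.png',np.hstack([cv2.resize(g['frame'][130:320,200:440],(500,396)),f['frame'][:396,120:420]]))
```

```text
t 21.4 tcp [ 435.9 -180.5  147.3] yaw,tilt [-10.81   0.06] F [ 0.2  0.3 -0.1] M [ 0.02 -0.05 -0.05] w 80.3 g 0.0 q1,q7 [-0.38  0.37]
ros w 3227 [ 437.5 -174.6] [58.7 58.6] 77.9 z 29.7
ros t 0
plate 2727 [640.1 -31.9] [205.7 161.9] 78.7 z 100.4
plate t 4740 [638.4 -34.7] [201.1 163.6] 79.2 z 101.5
timer 1451 [619.7 289.1] [121.1  92.1] 78.0 z 61.9
key 134 [614. 262.] [55.1 12.1] 73.6 z 107.0
```

View pics/m7.png

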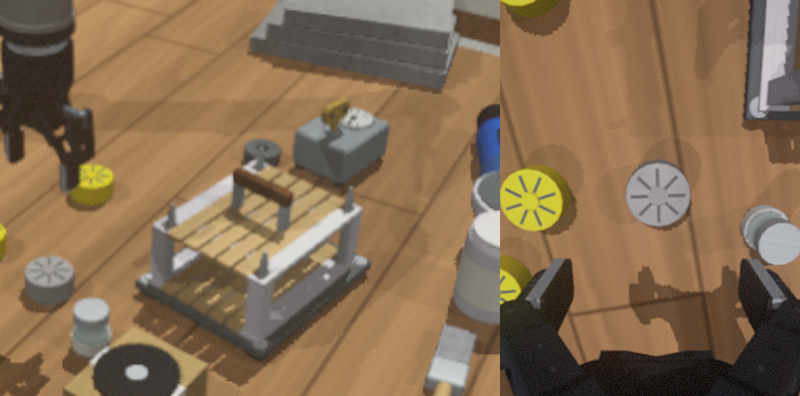

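Request:
send_rows --deltas '[{"dx": 1.5,"dy": 4,"dz": -35,"rx": 0,"ry": 0,"rz": 0},{"dx": 1.5,"dy": 4,"dz": -70,"rx": 0,"ry": 0,"rz": 0},{"dx": 1.5,"dy": 4,"dz": -105,"rx": 0,"ry": 0,"rz": 0},{"dx": 1.5,"dy": 4,"dz": -130,"rx": 0,"ry": 0,"rz": 0},{"dx": 1.5,"dy": 4,"dz": -136,"rx": 0,"ry": 0,"rz": 0}]'

```text
clock: 21.92
tcp_pos: [0.4363, -0.1749, 0.0082]
orientation: [-2.417, -2.003, 0.002]
contact_force: [-0.5, 0.3, 0.6]
grip_width: 0.0801
gripper_force: 0.0
```

Request:
send_rows --deltas '[{"dx": 0,"dy": 0,"dz": 0,"rx": 0,"ry": 0,"rz": 0},{"dx": 0,"dy": 0,"dz": 0,"rx": 0,"ry": 0,"rz": 0},{"dx": 0,"dy": 0,"dz": 0,"rx": 0,"ry": 0,"rz": 0},{"dx": 0,"dy": 0,"dz": 0,"rx": 0,"ry": 0,"rz": 0}]' --jaw 45 --newtons 50

```text
clock: 22.25
tcp_pos: [0.4377, -0.1762, 0.0124]
orientation: [2.42, 2.001, 0.003]
contact_force: [-2.7, 0.8, 7.3]
grip_width: 0.0563
gripper_force: 53.0
```

```bash
python3 -c "
from h import *
st()"
```

```text
t 22.25 tcp [ 437.7 -176.2   12.4] yaw,tilt [-10.82   0.16] F [-2.7  0.8  7.3] M [ 0.12  0.67 -0.01] w 56.3 g 53.0 q1,q7 [-0.18  0.6 ]
```

Request:
send_rows --deltas '[{"dx": 0,"dy": 0,"dz": 25,"rx": 0,"ry": 0,"rz": 0},{"dx": 0,"dy": 0,"dz": 60,"rx": 0,"ry": 0,"rz": 0},{"dx": 0,"dy": 0,"dz": 100,"rx": 0,"ry": 0,"rz": 0},{"dx": 0,"dy": 0,"dz": 140,"rx": 0,"ry": 0,"rz": 0},{"dx": 10,"dy": 5,"dz": 170,"rx": 0,"ry": 0,"rz": 0}]'

```text
clock: 22.67
tcp_pos: [0.4455, -0.1728, 0.1841]
orientation: [2.424, 1.996, 0.003]
contact_force: [1.4, -0.0, -2.0]
grip_width: 0.0566
gripper_force: 54.4
```

Request:
send_rows --deltas '[{"dx": 30,"dy": 15,"dz": 5,"rx": 0,"ry": 0,"rz": 0},{"dx": 65,"dy": 32,"dz": 5,"rx": 0,"ry": 0,"rz": 0},{"dx": 100,"dy": 49,"dz": 5,"rx": 0,"ry": 0,"rz": 0},{"dx": 135,"dy": 66,"dz": 5,"rx": 0,"ry": 0,"rz": 0},{"dx": 160,"dy": 79,"dz": 5,"rx": 0,"ry": 0,"rz": 0}]'

```text
clock: 23.08
tcp_pos: [0.6101, -0.0891, 0.1871]
orientation: [2.417, 2.004, 0.005]
contact_force: [0.4, -0.1, -1.1]
grip_width: 0.056
gripper_force: 54.4
```

Request:
send_rows --deltas '[{"dx": 14,"dy": 7,"dz": 0,"rx": 0,"ry": 0,"rz": 0},{"dx": 22,"dy": 10,"dz": 0,"rx": 0,"ry": 0,"rz": 0},{"dx": 22,"dy": 10,"dz": -20,"rx": 0,"ry": 0,"rz": 0},{"dx": 22,"dy": 10,"dz": -40,"rx": 0,"ry": 0,"rz": 0},{"dx": 22,"dy": 10,"dz": -40,"rx": 0,"ry": 0,"rz": 0}]'

```text
clock: 23.5
tcp_pos: [0.6258, -0.0819, 0.143]
orientation: [-2.419, -1.999, 0.006]
contact_force: [-1.1, 1.3, -3.2]
grip_width: 0.0559
gripper_force: 54.3
```

Run:
```python
from h import *
f=grab('wrist','w8'); st(); g=grab('scene','s8')
a=np.radians(-10.8); M=np.array([[np.cos(a),-np.sin(a)],[np.sin(a),np.cos(a)]])
print((np.array(r.get_obs()['tcp_pos'])[:2]*1000-[638.8,-32.3])@M)
cv2.imwrite('pics/m8.png',np.hstack([cv2.resize(g['frame'][130:320,200:440],(500,396)),f['frame'][:396,130:430]]))
```

```text
t 23.55 tcp [626.6 -82.3 144.7] yaw,tilt [-10.89   0.2 ] F [ 0.8 -0.  -1.5] M [ 0.    0.02 -0.01] w 56.4 g 54.3 q1,q7 [-0.45  0.22]
[ -1.3982491  -51.49792414]
```

View pics/m8.png

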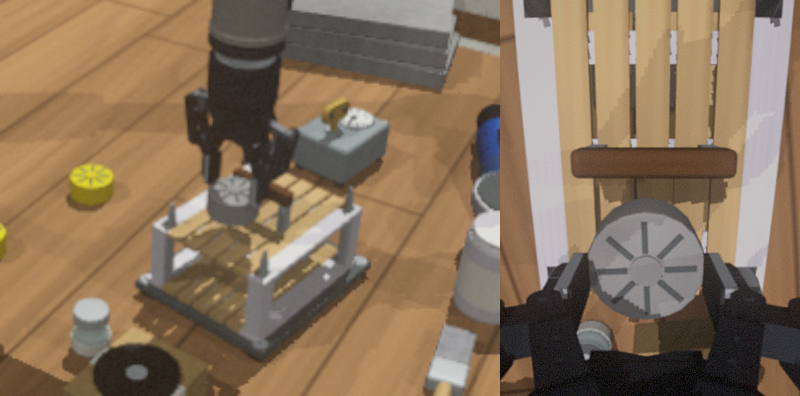

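Request:
send_rows --deltas '[{"dx": 1,"dy": 1,"dz": -10,"rx": 0,"ry": 0,"rz": 0},{"dx": 1,"dy": 1,"dz": -18,"rx": 0,"ry": 0,"rz": 0},{"dx": 1,"dy": 1,"dz": -25,"rx": 0,"ry": 0,"rz": 0},{"dx": 1,"dy": 1,"dz": -28,"rx": 0,"ry": 0,"rz": 0},{"dx": 1,"dy": 1,"dz": -28,"rx": 0,"ry": 0,"rz": 0}]'

```text
clock: 24.02
tcp_pos: [0.6289, -0.0809, 0.1166]
orientation: [-2.42, -2.001, 0.002]
contact_force: [-0.2, 0.3, -1.5]
grip_width: 0.0564
gripper_force: 54.4
```

Request:
send_rows --deltas '[{"dx": 0,"dy": 0,"dz": -1,"rx": 0,"ry": 0,"rz": 0},{"dx": 0,"dy": 0,"dz": -2,"rx": 0,"ry": 0,"rz": 0},{"dx": 0,"dy": 0,"dz": -2,"rx": 0,"ry": 0,"rz": 0}]'

```text
clock: 24.27
tcp_pos: [0.6297, -0.0811, 0.1156]
orientation: [2.421, 2.002, 0.0]
contact_force: [-0.2, -0.3, -2.2]
grip_width: 0.0563
gripper_force: 54.4
```

Request:
send_rows --deltas '[{"dx": 0,"dy": 0,"dz": -1,"rx": 0,"ry": 0,"rz": 0},{"dx": 0,"dy": 0,"dz": -1.5,"rx": 0,"ry": 0,"rz": 0},{"dx": 0,"dy": 0,"dz": -1.5,"rx": 0,"ry": 0,"rz": 0}]'

```text
clock: 24.52
tcp_pos: [0.6299, -0.0812, 0.1146]
orientation: [2.421, 2.001, 0.001]
contact_force: [-0.6, 0.7, 2.9]
grip_width: 0.0563
gripper_force: 55.0
```

Request:
send_rows --deltas '[{"dx": 0,"dy": 0,"dz": 0,"rx": 0,"ry": 0,"rz": 0},{"dx": 0,"dy": 0,"dz": 0,"rx": 0,"ry": 0,"rz": 0},{"dx": 0,"dy": 0,"dz": 1,"rx": 0,"ry": 0,"rz": 0}]' --jaw 70

```text
clock: 24.77
tcp_pos: [0.6297, -0.0811, 0.115]
orientation: [2.421, 2.002, 0.0]
contact_force: [-0.4, 0.1, -0.2]
grip_width: 0.0705
gripper_force: 0.0
```

Request:
send_rows --deltas '[{"dx": 0,"dy": 0,"dz": 20,"rx": 0,"ry": 0,"rz": 0},{"dx": 0,"dy": 0,"dz": 50,"rx": 0,"ry": 0,"rz": 0},{"dx": 0,"dy": 0,"dz": 90,"rx": 0,"ry": 0,"rz": 0},{"dx": 0,"dy": 0,"dz": 110,"rx": 0,"ry": 0,"rz": 4}]'

```text
clock: 25.1
tcp_pos: [0.6311, -0.0819, 0.229]
orientation: [2.348, 2.082, 0.004]
contact_force: [1.3, -0.4, 1.5]
grip_width: 0.0703
gripper_force: 0.0
```

Request:
send_rows --deltas '[{"dx": -1,"dy": 15,"dz": 0,"rx": 0,"ry": 0,"rz": 6.8},{"dx": -2,"dy": 30,"dz": 0,"rx": 0,"ry": 0,"rz": 13.6},{"dx": -2,"dy": 45,"dz": 0,"rx": 0,"ry": 0,"rz": 20.4},{"dx": -3,"dy": 60,"dz": 0,"rx": 0,"ry": 0,"rz": 27.2},{"dx": -3,"dy": 70,"dz": 0,"rx": 0,"ry": 0,"rz": 34}]' --jaw 50

```text
clock: 25.52
tcp_pos: [0.6265, -0.0092, 0.2251]
orientation: [-1.628, -2.687, -0.001]
contact_force: [0.6, -1.1, -0.6]
grip_width: 0.05
gripper_force: 0.0
```

Request:
send_rows --deltas '[{"dx": -1,"dy": 15,"dz": 0,"rx": 0,"ry": 0,"rz": 6.8},{"dx": -2,"dy": 30,"dz": 0,"rx": 0,"ry": 0,"rz": 13.6},{"dx": -2,"dy": 45,"dz": 0,"rx": 0,"ry": 0,"rz": 20.4},{"dx": -3,"dy": 60,"dz": 0,"rx": 0,"ry": 0,"rz": 27.2},{"dx": -3,"dy": 70,"dz": 0,"rx": 0,"ry": 0,"rz": 34}]'

```text
clock: 25.93
tcp_pos: [0.6235, 0.0608, 0.2251]
orientation: [-0.771, -3.045, -0.001]
contact_force: [0.4, 0.4, 0.5]
grip_width: 0.05
gripper_force: 0.0
```

Request:
send_rows --deltas '[{"dx": -1,"dy": 15,"dz": 0,"rx": 0,"ry": 0,"rz": 6.8},{"dx": -2,"dy": 30,"dz": 0,"rx": 0,"ry": 0,"rz": 13.6},{"dx": -2,"dy": 45,"dz": 0,"rx": 0,"ry": 0,"rz": 20.4},{"dx": -3,"dy": 60,"dz": 0,"rx": 0,"ry": 0,"rz": 27.2},{"dx": -3,"dy": 70,"dz": 0,"rx": 0,"ry": 0,"rz": 34}]'

```text
clock: 26.35
tcp_pos: [0.6204, 0.1308, 0.2251]
orientation: [-0.153, 3.138, 0.001]
contact_force: [-0.7, 0.0, 0.5]
grip_width: 0.05
gripper_force: 0.0
```

Request:
send_rows --deltas '[{"dx": -1,"dy": 15,"dz": 0,"rx": 0,"ry": 0,"rz": 6.8},{"dx": -2,"dy": 30,"dz": 0,"rx": 0,"ry": 0,"rz": 13.6},{"dx": -2,"dy": 45,"dz": 0,"rx": 0,"ry": 0,"rz": 20.4},{"dx": -3,"dy": 60,"dz": 0,"rx": 0,"ry": 0,"rz": 27.2},{"dx": -3,"dy": 70,"dz": 0,"rx": 0,"ry": 0,"rz": 34}]'

```text
clock: 26.77
tcp_pos: [0.6173, 0.2008, 0.225]
orientation: [-1.063, 2.956, 0.001]
contact_force: [0.2, -0.0, -1.2]
grip_width: 0.0496
gripper_force: 0.0
```

Request:
send_rows --deltas '[{"dx": -1,"dy": 15,"dz": 0,"rx": 0,"ry": 0,"rz": 6.8},{"dx": -2,"dy": 30,"dz": 0,"rx": 0,"ry": 0,"rz": 13.6},{"dx": -2,"dy": 45,"dz": 0,"rx": 0,"ry": 0,"rz": 20.4},{"dx": -3,"dy": 58,"dz": 0,"rx": 0,"ry": 0,"rz": 27.2},{"dx": -3,"dy": 64,"dz": 0,"rx": 0,"ry": 0,"rz": 34.4}]'

```text
clock: 27.18
tcp_pos: [0.614, 0.2654, 0.225]
orientation: [-1.89, 2.509, 0.002]
contact_force: [0.5, 0.9, -0.8]
grip_width: 0.0497
gripper_force: 0.0
```

Run:
```python
from h import *
f=grab('wrist','w9'); st(); t=grab('top','t9')
rect(f,'key w',.1,.12,(.614,.262),.05); rect(f,'timer w',.055,.068,(.6195,.289),.09)
rect(t,'ros',.125,.14,(.63,-.081),.045)
a=load('t7')
cv2.imwrite('pics/m9.png',np.hstack([cv2.resize(f['frame'],(400,300)),cv2.resize(a['frame'][125:180,130:200],(382,300),interpolation=2)]))
```

```text
t 27.23 tcp [614.  266.  224.9] yaw,tilt [1.6445e+02 8.0000e-02] F [0.8 0.5 0.5] M [0.05 0.01 0.03] w 50.2 g 0.0 q1,q7 [-0.49  2.36]
key w 598 [615.8 266.3] [53.3  9.5] 73.6 z 109.3
timer w 7793 [621.4 292.4] [118.7  90.3] 78.3 z 61.9
ros 498 [628.  -82.3] [58.7 58.2] 41.4 z 131.5
```

View pics/m9.png

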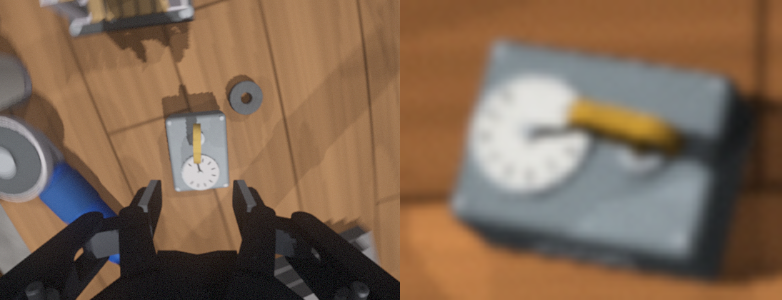

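Request:
send_rows --deltas '[{"dx": 0.5,"dy": 0.5,"dz": -35,"rx": 0,"ry": 0,"rz": -0.5},{"dx": 0.5,"dy": 0.5,"dz": -70,"rx": 0,"ry": 0,"rz": -0.5},{"dx": 0.5,"dy": 0.5,"dz": -70,"rx": 0,"ry": 0,"rz": -0.5},{"dx": 0.5,"dy": 0.5,"dz": -70,"rx": 0,"ry": 0,"rz": -0.5}]'

```text
clock: 27.62
tcp_pos: [0.614, 0.2618, 0.1536]
orientation: [1.862, -2.525, -0.0]
contact_force: [0.2, -0.3, 0.8]
grip_width: 0.05
gripper_force: 0.0
```

Run:
```python
from h import *
f=grab('wrist','w10'); st()
rect(f,'key w',.1,.12,(.614,.262),.05)
```

```text
t 27.67 tcp [615.5 262.7 155.8] yaw,tilt [1.6285e+02 3.0000e-02] F [0.8 0.8 1.3] M [ 0.05 -0.02 -0.03] w 50.0 g 0.0 q1,q7 [-0.49  2.34]
key w 998 [615.7 265.6] [50.9  9.8] 73.1 z 109.3
```

Request:
send_rows --deltas '[{"dx": 0,"dy": 0.8,"dz": -30,"rx": 0,"ry": 0,"rz": 0.5},{"dx": 0,"dy": 0.8,"dz": -55,"rx": 0,"ry": 0,"rz": 0.5},{"dx": 0,"dy": 0.8,"dz": -67,"rx": 0,"ry": 0,"rz": 0.5},{"dx": 0,"dy": 0.8,"dz": -67,"rx": 0,"ry": 0,"rz": 0.5}]'

```text
clock: 28.0
tcp_pos: [0.6145, 0.2636, 0.0871]
orientation: [1.877, -2.516, -0.0]
contact_force: [-1.2, 0.6, 0.8]
grip_width: 0.0501
gripper_force: 0.0
```

Request:
send_rows --deltas '[{"dx": 0,"dy": 0,"dz": 0,"rx": 0,"ry": 0,"rz": 0},{"dx": 0,"dy": 0,"dz": 0,"rx": 0,"ry": 0,"rz": 0},{"dx": 0,"dy": 0,"dz": 0,"rx": 0,"ry": 0,"rz": 0},{"dx": 0,"dy": 0,"dz": 0,"rx": 0,"ry": 0,"rz": 0},{"dx": 0,"dy": 0,"dz": 0,"rx": 0,"ry": 0,"rz": 0}]' --jaw 2 --newtons 50

```text
clock: 28.42
tcp_pos: [0.6146, 0.2654, 0.0904]
orientation: [-1.88, 2.516, 0.002]
contact_force: [-5.4, -0.4, 8.6]
grip_width: 0.0087
gripper_force: 49.7
```

```bash
python3 -c "
from h import *
st()"
```

```text
t 28.42 tcp [614.6 265.4  90.4] yaw,tilt [1.6355e+02 8.0000e-02] F [-5.4 -0.4  8.6] M [-0.07  1.33  0.06] w 8.7 g 49.7 q1,q7 [-0.49  2.35]
```

Request:
send_rows --deltas '[{"dx": 0,"dy": 0,"dz": 0,"rx": 0,"ry": 0,"rz": -6},{"dx": 0,"dy": 0,"dz": 0,"rx": 0,"ry": 0,"rz": -12},{"dx": 0,"dy": 0,"dz": 0,"rx": 0,"ry": 0,"rz": -18},{"dx": 0,"dy": 0,"dz": 0,"rx": 0,"ry": 0,"rz": -24},{"dx": 0,"dy": 0,"dz": 0,"rx": 0,"ry": 0,"rz": -30}]'

```text
clock: 28.83
tcp_pos: [0.6141, 0.2657, 0.0904]
orientation: [1.159, -2.92, -0.003]
contact_force: [-8.0, 0.2, 9.8]
grip_width: 0.008
gripper_force: 49.8
```

Request:
send_rows --deltas '[{"dx": 0,"dy": 0,"dz": 0,"rx": 0,"ry": 0,"rz": -6},{"dx": 0,"dy": 0,"dz": 0,"rx": 0,"ry": 0,"rz": -12},{"dx": 0,"dy": 0,"dz": 0,"rx": 0,"ry": 0,"rz": -18},{"dx": 0,"dy": 0,"dz": 0,"rx": 0,"ry": 0,"rz": -24},{"dx": 0,"dy": 0,"dz": 0,"rx": 0,"ry": 0,"rz": -30}]'

```text
clock: 29.25
tcp_pos: [0.6138, 0.2662, 0.0904]
orientation: [0.364, -3.119, -0.004]
contact_force: [-8.1, 0.6, 10.3]
grip_width: 0.008
gripper_force: 49.9
```

Request:
send_rows --deltas '[{"dx": 0,"dy": 0,"dz": 0,"rx": 0,"ry": 0,"rz": -6},{"dx": 0,"dy": 0,"dz": 0,"rx": 0,"ry": 0,"rz": -12},{"dx": 0,"dy": 0,"dz": 0,"rx": 0,"ry": 0,"rz": -18},{"dx": 0,"dy": 0,"dz": 0,"rx": 0,"ry": 0,"rz": -24},{"dx": 0,"dy": 0,"dz": 0,"rx": 0,"ry": 0,"rz": -30}]'

```text
clock: 29.67
tcp_pos: [0.6139, 0.2668, 0.0904]
orientation: [-0.455, -3.106, -0.005]
contact_force: [-8.4, 1.9, 10.8]
grip_width: 0.0087
gripper_force: 49.9
```

Run:
```python
from h import *
st(); f=grab('wrist','w11'); t=grab('top','t11')
cv2.imwrite('pics/m11.png',np.hstack([f['frame'],cv2.resize(t['frame'][125:180,130:200],(240,190),interpolation=2) if 0 else np.zeros((420,10,3),np.uint8)]))
rect(t,'key',.1,.125,(.614,.262),.05)
```

```text
t 29.67 tcp [613.9 266.8  90.4] yaw,tilt [73.35  0.23] F [-8.4  1.9 10.8] M [0.32 1.72 0.17] w 8.7 g 49.9 q1,q7 [-0.77  1.02]
key 71 [599.4 269. ] [36.2 21. ] 70.8 z 109.2
```

View pics/m11.png

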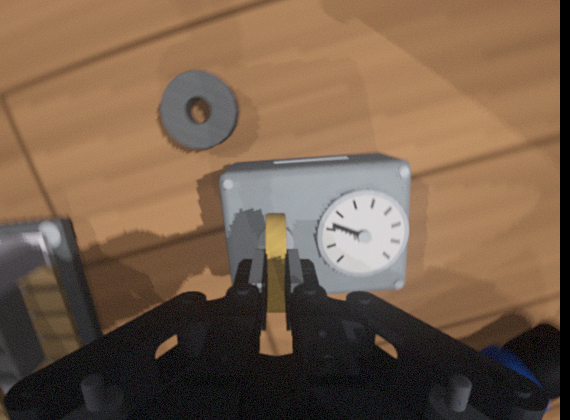

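Request:
send_rows --deltas '[{"dx": 0,"dy": 0,"dz": 0,"rx": 0,"ry": 0,"rz": -6},{"dx": 0,"dy": 0,"dz": 0,"rx": 0,"ry": 0,"rz": -12},{"dx": 0,"dy": 0,"dz": 0,"rx": 0,"ry": 0,"rz": -18},{"dx": 0,"dy": 0,"dz": 0,"rx": 0,"ry": 0,"rz": -24},{"dx": 0,"dy": 0,"dz": 0,"rx": 0,"ry": 0,"rz": -30}]'

```text
clock: 30.18
tcp_pos: [0.6141, 0.2673, 0.0904]
orientation: [-1.242, -2.882, -0.006]
contact_force: [-6.5, 3.6, 10.3]
grip_width: 0.0085
gripper_force: 49.9
```

Request:
send_rows --deltas '[{"dx": 0,"dy": 0,"dz": 0,"rx": 0,"ry": 0,"rz": -6},{"dx": 0,"dy": 0,"dz": 0,"rx": 0,"ry": 0,"rz": -12},{"dx": 0,"dy": 0,"dz": 0,"rx": 0,"ry": 0,"rz": -18},{"dx": 0,"dy": 0,"dz": 0,"rx": 0,"ry": 0,"rz": -24},{"dx": 0,"dy": 0,"dz": 0,"rx": 0,"ry": 0,"rz": -30}]'

```text
clock: 30.6
tcp_pos: [0.6146, 0.2676, 0.0904]
orientation: [-1.945, -2.463, -0.006]
contact_force: [-4.7, 3.4, 8.5]
grip_width: 0.0085
gripper_force: 49.8
```

Request:
send_rows --deltas '[{"dx": 0,"dy": 0,"dz": 0,"rx": 0,"ry": 0,"rz": -6},{"dx": 0,"dy": 0,"dz": 0,"rx": 0,"ry": 0,"rz": -12},{"dx": 0,"dy": 0,"dz": 0,"rx": 0,"ry": 0,"rz": -18},{"dx": 0,"dy": 0,"dz": 0,"rx": 0,"ry": 0,"rz": -24},{"dx": 0,"dy": 0,"dz": 0,"rx": 0,"ry": 0,"rz": -30}]'

```text
clock: 31.02
tcp_pos: [0.6152, 0.2676, 0.0904]
orientation: [-2.516, -1.875, -0.005]
contact_force: [-4.3, 2.4, 8.6]
grip_width: 0.0082
gripper_force: 49.7
```

Request:
send_rows --deltas '[{"dx": 0,"dy": 0,"dz": 0,"rx": 0,"ry": 0,"rz": -6},{"dx": 0,"dy": 0,"dz": 0,"rx": 0,"ry": 0,"rz": -12},{"dx": 0,"dy": 0,"dz": 0,"rx": 0,"ry": 0,"rz": -18},{"dx": 0,"dy": 0,"dz": 0,"rx": 0,"ry": 0,"rz": -24},{"dx": 0,"dy": 0,"dz": 0,"rx": 0,"ry": 0,"rz": -30}]'

```text
clock: 31.43
tcp_pos: [0.6156, 0.2673, 0.0904]
orientation: [-2.915, -1.16, -0.005]
contact_force: [-3.4, 2.1, 8.3]
grip_width: 0.0082
gripper_force: 49.7
```

Request:
send_rows --deltas '[{"dx": 0,"dy": 0,"dz": 0,"rx": 0,"ry": 0,"rz": -6},{"dx": 0,"dy": 0,"dz": 0,"rx": 0,"ry": 0,"rz": -12},{"dx": 0,"dy": 0,"dz": 0,"rx": 0,"ry": 0,"rz": -18},{"dx": 0,"dy": 0,"dz": 0,"rx": 0,"ry": 0,"rz": -24},{"dx": 0,"dy": 0,"dz": 0,"rx": 0,"ry": 0,"rz": -30}]'

```text
clock: 31.85
tcp_pos: [0.6159, 0.2667, 0.0904]
orientation: [-3.116, -0.365, -0.003]
contact_force: [-2.4, 1.7, 8.0]
grip_width: 0.0084
gripper_force: 49.7
```

```bash
python3 -c "
from h import *
st(); print(np.round(r.get_obs()['joints'],2))"
```

```text
t 31.85 tcp [615.9 266.7  90.4] yaw,tilt [-76.62   0.26] F [-2.4  1.7  8. ] M [0.33 0.55 0.14] w 8.4 g 49.7 q1,q7 [-1.14 -1.15]
[-1.14  0.87  1.03  1.72 -0.85  1.06 -1.15]
```

Request:
send_rows --deltas '[{"dx": 0,"dy": 0,"dz": 0,"rx": 0,"ry": 0,"rz": -6},{"dx": 0,"dy": 0,"dz": 0,"rx": 0,"ry": 0,"rz": -12},{"dx": 0,"dy": 0,"dz": 0,"rx": 0,"ry": 0,"rz": -18},{"dx": 0,"dy": 0,"dz": 0,"rx": 0,"ry": 0,"rz": -24},{"dx": 0,"dy": 0,"dz": 0,"rx": 0,"ry": 0,"rz": -30}]'

```text
clock: 32.27
tcp_pos: [0.6159, 0.2662, 0.0904]
orientation: [-3.105, 0.454, -0.001]
contact_force: [-2.7, 0.2, 8.1]
grip_width: 0.0084
gripper_force: 49.8
```

Request:
send_rows --deltas '[{"dx": 0,"dy": 0,"dz": 0,"rx": 0,"ry": 0,"rz": -6},{"dx": 0,"dy": 0,"dz": 0,"rx": 0,"ry": 0,"rz": -12},{"dx": 0,"dy": 0,"dz": 0,"rx": 0,"ry": 0,"rz": -18},{"dx": 0,"dy": 0,"dz": 0,"rx": 0,"ry": 0,"rz": -24},{"dx": 0,"dy": 0,"dz": 0,"rx": 0,"ry": 0,"rz": -30}]'

```text
clock: 32.68
tcp_pos: [0.6157, 0.2657, 0.0904]
orientation: [-2.882, 1.243, 0.001]
contact_force: [-4.6, -0.2, 9.9]
grip_width: 0.0085
gripper_force: 49.9
```

```bash
python3 -c "
from h import *
st(); print(np.round(r.get_obs()['joints'],2))"
```

```text
t 32.68 tcp [615.7 265.7  90.4] yaw,tilt [-136.65    0.18] F [-4.6 -0.2  9.9] M [-0.02  0.83  0.17] w 8.5 g 49.9 q1,q7 [-1.21 -2.07]
[-1.21  1.01  1.23  1.72 -1.03  1.2  -2.07]
```

Request:
send_rows --deltas '[{"dx": 0,"dy": 0,"dz": 0,"rx": 0,"ry": 0,"rz": 0},{"dx": 0,"dy": 0,"dz": 0,"rx": 0,"ry": 0,"rz": 0},{"dx": 0,"dy": 0,"dz": 0,"rx": 0,"ry": 0,"rz": 0},{"dx": 0,"dy": 0,"dz": 0,"rx": 0,"ry": 0,"rz": 0},{"dx": 0,"dy": 0,"dz": 0,"rx": 0,"ry": 0,"rz": 0}]' --jaw 84

```text
clock: 33.1
tcp_pos: [0.6151, 0.2645, 0.0881]
orientation: [-2.887, 1.238, 0.001]
contact_force: [-0.2, 0.2, -0.7]
grip_width: 0.0681
gripper_force: 0.0
```

Request:
send_rows --deltas '[{"dx": 0,"dy": 0,"dz": 0,"rx": 0,"ry": 0,"rz": 7},{"dx": 0,"dy": 0,"dz": 0,"rx": 0,"ry": 0,"rz": 14},{"dx": 0,"dy": 0,"dz": 0,"rx": 0,"ry": 0,"rz": 21},{"dx": 0,"dy": 0,"dz": 0,"rx": 0,"ry": 0,"rz": 28},{"dx": 0,"dy": 0,"dz": 0,"rx": 0,"ry": 0,"rz": 35}]'

```text
clock: 33.52
tcp_pos: [0.6151, 0.2643, 0.088]
orientation: [-3.127, 0.304, 0.0]
contact_force: [-0.7, -0.0, -1.4]
grip_width: 0.0843
gripper_force: 0.0
```

Request:
send_rows --deltas '[{"dx": 0,"dy": 0,"dz": 0,"rx": 0,"ry": 0,"rz": 7},{"dx": 0,"dy": 0,"dz": 0,"rx": 0,"ry": 0,"rz": 14},{"dx": 0,"dy": 0,"dz": 0,"rx": 0,"ry": 0,"rz": 21},{"dx": 0,"dy": 0,"dz": 0,"rx": 0,"ry": 0,"rz": 28},{"dx": 0,"dy": 0,"dz": 0,"rx": 0,"ry": 0,"rz": 35}]'

```text
clock: 33.93
tcp_pos: [0.6151, 0.2643, 0.0881]
orientation: [-3.073, -0.65, -0.0]
contact_force: [0.1, -0.4, -0.3]
grip_width: 0.0844
gripper_force: 0.0
```

Run:
```python
from h import *
st(); f=grab('wrist','w12'); cv2.imwrite('pics/m12.png',f['frame'])
```

```text
t 33.93 tcp [615.1 264.3  88.1] yaw,tilt [-6.61e+01  1.00e-02] F [ 0.1 -0.4 -0.3] M [-0.06  0.01  0.01] w 84.4 g 0.0 q1,q7 [-1.12 -0.99]
```

View pics/m12.png

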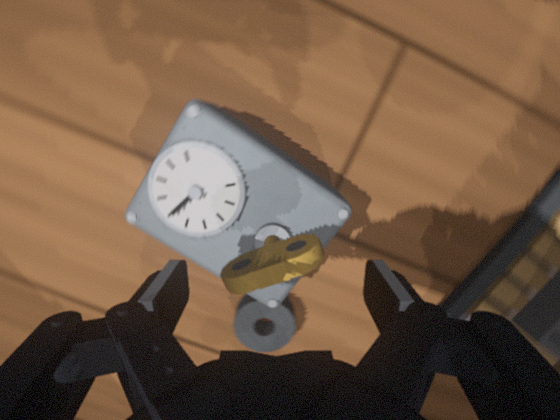

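Request:
send_rows --deltas '[{"dx": 0,"dy": 0,"dz": 0,"rx": 0,"ry": 0,"rz": 7},{"dx": 0,"dy": 0,"dz": 0,"rx": 0,"ry": 0,"rz": 14},{"dx": 0,"dy": 0,"dz": 0,"rx": 0,"ry": 0,"rz": 21},{"dx": 0,"dy": 0,"dz": 0,"rx": 0,"ry": 0,"rz": 28},{"dx": 0,"dy": 0,"dz": 0,"rx": 0,"ry": 0,"rz": 35}]'

```text
clock: 34.4
tcp_pos: [0.615, 0.2642, 0.088]
orientation: [-2.738, -1.54, 0.0]
contact_force: [0.3, -0.7, -0.4]
grip_width: 0.0839
gripper_force: 0.0
```

Request:
send_rows --deltas '[{"dx": 0,"dy": 0,"dz": 0,"rx": 0,"ry": 0,"rz": 7},{"dx": 0,"dy": 0,"dz": 0,"rx": 0,"ry": 0,"rz": 14},{"dx": 0,"dy": 0,"dz": 0,"rx": 0,"ry": 0,"rz": 21},{"dx": 0,"dy": 0,"dz": 0,"rx": 0,"ry": 0,"rz": 28},{"dx": 0,"dy": 0,"dz": 0,"rx": 0,"ry": 0,"rz": 35}]'

```text
clock: 34.82
tcp_pos: [0.615, 0.2641, 0.088]
orientation: [-2.148, -2.292, 0.0]
contact_force: [-0.1, -0.0, -0.6]
grip_width: 0.0842
gripper_force: 0.0
```

Request:
send_rows --deltas '[{"dx": 0,"dy": 0,"dz": 0,"rx": 0,"ry": 0,"rz": 7},{"dx": 0,"dy": 0,"dz": 0,"rx": 0,"ry": 0,"rz": 14},{"dx": 0,"dy": 0,"dz": 0,"rx": 0,"ry": 0,"rz": 21},{"dx": 0,"dy": 0,"dz": 0,"rx": 0,"ry": 0,"rz": 28},{"dx": 0,"dy": 0,"dz": 0,"rx": 0,"ry": 0,"rz": 35}]'

```text
clock: 35.23
tcp_pos: [0.615, 0.2639, 0.088]
orientation: [-1.36, -2.832, 0.0]
contact_force: [0.7, -0.2, -0.7]
grip_width: 0.084
gripper_force: 0.0
```

Request:
send_rows --deltas '[{"dx": 0,"dy": 1,"dz": 0,"rx": 0,"ry": 0,"rz": 5},{"dx": 0,"dy": 1,"dz": 0,"rx": 0,"ry": 0,"rz": 5}]'

```text
clock: 35.4
tcp_pos: [0.6152, 0.265, 0.0882]
orientation: [-1.239, -2.887, -0.001]
contact_force: [-1.1, 0.7, 0.2]
grip_width: 0.0842
gripper_force: 0.0
```

Request:
send_rows --deltas '[{"dx": 0,"dy": 0,"dz": 0,"rx": 0,"ry": 0,"rz": 0},{"dx": 0,"dy": 0,"dz": 0,"rx": 0,"ry": 0,"rz": 0},{"dx": 0,"dy": 0,"dz": 0,"rx": 0,"ry": 0,"rz": 0},{"dx": 0,"dy": 0,"dz": 0,"rx": 0,"ry": 0,"rz": 0},{"dx": 0,"dy": 0,"dz": 0,"rx": 0,"ry": 0,"rz": 0}]' --jaw 2

```text
clock: 35.82
tcp_pos: [0.615, 0.2653, 0.0879]
orientation: [1.241, 2.886, -0.0]
contact_force: [-0.1, 0.2, 0.5]
grip_width: 0.0238
gripper_force: 0.0
```

Request:
send_rows --deltas '[{"dx": 0,"dy": 0,"dz": 0,"rx": 0,"ry": 0,"rz": 0},{"dx": 0,"dy": 0,"dz": 0,"rx": 0,"ry": 0,"rz": 0},{"dx": 0,"dy": 0,"dz": 0,"rx": 0,"ry": 0,"rz": 0}]'

```text
clock: 36.07
tcp_pos: [0.6155, 0.2657, 0.0882]
orientation: [1.24, 2.886, 0.001]
contact_force: [1.5, 1.1, -0.1]
grip_width: 0.0086
gripper_force: 51.3
```

```bash
python3 -c "
from h import *
st(); print(np.round(r.get_obs()['joints'],2))"
```

```text
t 36.07 tcp [615.5 265.7  88.2] yaw,tilt [43.51  0.06] F [ 1.5  1.1 -0.1] M [ 0.23 -0.19 -0.06] w 8.6 g 51.3 q1,q7 [-0.86  0.6 ]
[-0.86  0.66  0.53  1.7  -0.41  0.89  0.6 ]
```

Request:
send_rows --deltas '[{"dx": 0,"dy": 0,"dz": 0,"rx": 0,"ry": 0,"rz": -6},{"dx": 0,"dy": 0,"dz": 0,"rx": 0,"ry": 0,"rz": -12},{"dx": 0,"dy": 0,"dz": 0,"rx": 0,"ry": 0,"rz": -18},{"dx": 0,"dy": 0,"dz": 0,"rx": 0,"ry": 0,"rz": -24},{"dx": 0,"dy": 0,"dz": 0,"rx": 0,"ry": 0,"rz": -30}]'

```text
clock: 36.48
tcp_pos: [0.615, 0.2654, 0.0881]
orientation: [-1.95, -2.463, 0.0]
contact_force: [-0.4, 0.3, 0.9]
grip_width: 0.0084
gripper_force: 51.4
```

Request:
send_rows --deltas '[{"dx": 0,"dy": 0,"dz": 0,"rx": 0,"ry": 0,"rz": -6},{"dx": 0,"dy": 0,"dz": 0,"rx": 0,"ry": 0,"rz": -12},{"dx": 0,"dy": 0,"dz": 0,"rx": 0,"ry": 0,"rz": -18},{"dx": 0,"dy": 0,"dz": 0,"rx": 0,"ry": 0,"rz": -24},{"dx": 0,"dy": 0,"dz": 0,"rx": 0,"ry": 0,"rz": -30}]'

```text
clock: 36.9
tcp_pos: [0.6145, 0.2655, 0.0881]
orientation: [-2.52, -1.874, 0.001]
contact_force: [-2.0, 0.4, 3.0]
grip_width: 0.0083
gripper_force: 51.6
```

Request:
send_rows --deltas '[{"dx": 0,"dy": 0,"dz": 0,"rx": 0,"ry": 0,"rz": -6},{"dx": 0,"dy": 0,"dz": 0,"rx": 0,"ry": 0,"rz": -12},{"dx": 0,"dy": 0,"dz": 0,"rx": 0,"ry": 0,"rz": -18},{"dx": 0,"dy": 0,"dz": 0,"rx": 0,"ry": 0,"rz": -24},{"dx": 0,"dy": 0,"dz": 0,"rx": 0,"ry": 0,"rz": -30}]'

```text
clock: 37.32
tcp_pos: [0.614, 0.2658, 0.0882]
orientation: [-2.919, -1.158, 0.003]
contact_force: [-3.4, 0.2, 3.5]
grip_width: 0.0086
gripper_force: 51.8
```

Request:
send_rows --deltas '[{"dx": 0,"dy": 0,"dz": 0,"rx": 0,"ry": 0,"rz": -6},{"dx": 0,"dy": 0,"dz": 0,"rx": 0,"ry": 0,"rz": -12},{"dx": 0,"dy": 0,"dz": 0,"rx": 0,"ry": 0,"rz": -18},{"dx": 0,"dy": 0,"dz": 0,"rx": 0,"ry": 0,"rz": -24},{"dx": 0,"dy": 0,"dz": 0,"rx": 0,"ry": 0,"rz": -30}]'

```text
clock: 37.73
tcp_pos: [0.6138, 0.2662, 0.0881]
orientation: [-3.119, -0.364, 0.004]
contact_force: [-4.1, 1.2, 3.6]
grip_width: 0.0082
gripper_force: 51.9
```

Request:
send_rows --deltas '[{"dx": 0,"dy": 0,"dz": 0,"rx": 0,"ry": 0,"rz": -6},{"dx": 0,"dy": 0,"dz": 0,"rx": 0,"ry": 0,"rz": -12},{"dx": 0,"dy": 0,"dz": 0,"rx": 0,"ry": 0,"rz": -18},{"dx": 0,"dy": 0,"dz": 0,"rx": 0,"ry": 0,"rz": -24},{"dx": 0,"dy": 0,"dz": 0,"rx": 0,"ry": 0,"rz": -30}]'

```text
clock: 38.15
tcp_pos: [0.6139, 0.2668, 0.0882]
orientation: [-3.107, 0.455, 0.005]
contact_force: [-4.2, 2.0, 3.9]
grip_width: 0.0086
gripper_force: 51.9
```

Request:
send_rows --deltas '[{"dx": 0,"dy": 0,"dz": 0,"rx": 0,"ry": 0,"rz": -6},{"dx": 0,"dy": 0,"dz": 0,"rx": 0,"ry": 0,"rz": -12},{"dx": 0,"dy": 0,"dz": 0,"rx": 0,"ry": 0,"rz": -18},{"dx": 0,"dy": 0,"dz": 0,"rx": 0,"ry": 0,"rz": -24},{"dx": 0,"dy": 0,"dz": 0,"rx": 0,"ry": 0,"rz": -30}]'

```text
clock: 38.57
tcp_pos: [0.6141, 0.2672, 0.0882]
orientation: [-2.883, 1.243, 0.005]
contact_force: [-3.5, 3.3, 3.4]
grip_width: 0.0081
gripper_force: 51.8
```

```bash
python3 -c "
from h import *
st(); print(np.round(r.get_obs()['joints'],2))"
```

```text
t 38.57 tcp [614.1 267.2  88.2] yaw,tilt [-136.65    0.2 ] F [-3.5  3.3  3.4] M [0.76 0.67 0.2 ] w 8.1 g 51.8 q1,q7 [-1.21 -2.07]
[-1.21  1.02  1.23  1.72 -1.04  1.21 -2.07]
```

Request:
send_rows --deltas '[{"dx": 0,"dy": 0,"dz": 0,"rx": 0,"ry": 0,"rz": -6},{"dx": 0,"dy": 0,"dz": 0,"rx": 0,"ry": 0,"rz": -12},{"dx": 0,"dy": 0,"dz": 0,"rx": 0,"ry": 0,"rz": -18},{"dx": 0,"dy": 0,"dz": 0,"rx": 0,"ry": 0,"rz": -24},{"dx": 0,"dy": 0,"dz": 0,"rx": 0,"ry": 0,"rz": -30}]'

```text
clock: 38.98
tcp_pos: [0.6146, 0.2674, 0.0882]
orientation: [-2.464, 1.947, 0.004]
contact_force: [-1.8, 4.2, 2.8]
grip_width: 0.0082
gripper_force: 51.7
```

Request:
send_rows --deltas '[{"dx": 0,"dy": 0,"dz": 0,"rx": 0,"ry": 0,"rz": 0},{"dx": 0,"dy": 0,"dz": 0,"rx": 0,"ry": 0,"rz": 0},{"dx": 0,"dy": 0,"dz": 0,"rx": 0,"ry": 0,"rz": 0},{"dx": 0,"dy": 0,"dz": 0,"rx": 0,"ry": 0,"rz": 0},{"dx": 0,"dy": 0,"dz": 0,"rx": 0,"ry": 0,"rz": 0}]' --jaw 84

```text
clock: 39.4
tcp_pos: [0.6151, 0.2649, 0.0881]
orientation: [-2.468, 1.943, 0.0]
contact_force: [0.2, 0.0, -0.4]
grip_width: 0.0687
gripper_force: 0.0
```

Request:
send_rows --deltas '[{"dx": 0,"dy": 0,"dz": 0,"rx": 0,"ry": 0,"rz": 7},{"dx": 0,"dy": 0,"dz": 0,"rx": 0,"ry": 0,"rz": 14},{"dx": 0,"dy": 0,"dz": 0,"rx": 0,"ry": 0,"rz": 21},{"dx": 0,"dy": 0,"dz": 0,"rx": 0,"ry": 0,"rz": 28},{"dx": 0,"dy": 0,"dz": 0,"rx": 0,"ry": 0,"rz": 35}]'

```text
clock: 39.82
tcp_pos: [0.6151, 0.265, 0.0881]
orientation: [-2.942, 1.103, -0.0]
contact_force: [-0.1, -0.1, -0.2]
grip_width: 0.0837
gripper_force: 0.0
```

Request:
send_rows --deltas '[{"dx": 0,"dy": 0,"dz": 0,"rx": 0,"ry": 0,"rz": 7},{"dx": 0,"dy": 0,"dz": 0,"rx": 0,"ry": 0,"rz": 14},{"dx": 0,"dy": 0,"dz": 0,"rx": 0,"ry": 0,"rz": 21},{"dx": 0,"dy": 0,"dz": 0,"rx": 0,"ry": 0,"rz": 28},{"dx": 0,"dy": 0,"dz": 0,"rx": 0,"ry": 0,"rz": 35}]'

```text
clock: 40.23
tcp_pos: [0.6151, 0.265, 0.0881]
orientation: [-3.137, 0.167, -0.0]
contact_force: [0.6, -0.4, 1.1]
grip_width: 0.0842
gripper_force: 0.0
```

Request:
send_rows --deltas '[{"dx": 0,"dy": 0,"dz": 0,"rx": 0,"ry": 0,"rz": 7},{"dx": 0,"dy": 0,"dz": 0,"rx": 0,"ry": 0,"rz": 14},{"dx": 0,"dy": 0,"dz": 0,"rx": 0,"ry": 0,"rz": 21},{"dx": 0,"dy": 0,"dz": 0,"rx": 0,"ry": 0,"rz": 28},{"dx": 0,"dy": 0,"dz": 0,"rx": 0,"ry": 0,"rz": 35}]'

```text
clock: 40.65
tcp_pos: [0.6151, 0.2649, 0.0882]
orientation: [3.042, 0.784, 0.0]
contact_force: [0.3, 0.3, -0.4]
grip_width: 0.0844
gripper_force: 0.0
```

Request:
send_rows --deltas '[{"dx": 0,"dy": 0,"dz": 0,"rx": 0,"ry": 0,"rz": 7},{"dx": 0,"dy": 0,"dz": 0,"rx": 0,"ry": 0,"rz": 14},{"dx": 0,"dy": 0,"dz": 0,"rx": 0,"ry": 0,"rz": 21},{"dx": 0,"dy": 0,"dz": 0,"rx": 0,"ry": 0,"rz": 28},{"dx": 0,"dy": 0,"dz": 0,"rx": 0,"ry": 0,"rz": 35}]'

```text
clock: 41.07
tcp_pos: [0.6151, 0.2649, 0.0882]
orientation: [2.666, 1.662, 0.0]
contact_force: [-0.2, 0.2, 0.3]
grip_width: 0.0841
gripper_force: 0.0
```

Request:
send_rows --deltas '[{"dx": 0,"dy": 0,"dz": 0,"rx": 0,"ry": 0,"rz": 7},{"dx": 0,"dy": 0,"dz": 0,"rx": 0,"ry": 0,"rz": 14},{"dx": 0,"dy": 0,"dz": 0,"rx": 0,"ry": 0,"rz": 21},{"dx": 0,"dy": 0,"dz": 0,"rx": 0,"ry": 0,"rz": 28},{"dx": 0,"dy": 0,"dz": 0,"rx": 0,"ry": 0,"rz": 35}]'

```text
clock: 41.48
tcp_pos: [0.6152, 0.2648, 0.0882]
orientation: [2.042, 2.387, 0.0]
contact_force: [0.8, -0.0, -0.6]
grip_width: 0.0838
gripper_force: 0.0
```

Request:
send_rows --deltas '[{"dx": 0,"dy": 0,"dz": 0,"rx": 0,"ry": 0,"rz": 5},{"dx": 0,"dy": 0,"dz": 0,"rx": 0,"ry": 0,"rz": 5}]'

```text
clock: 41.65
tcp_pos: [0.6153, 0.2647, 0.0884]
orientation: [-1.941, -2.47, -0.001]
contact_force: [0.2, -0.3, 0.5]
grip_width: 0.084
gripper_force: 0.0
```

Request:
send_rows --deltas '[{"dx": 0,"dy": 0,"dz": 0,"rx": 0,"ry": 0,"rz": 0},{"dx": 0,"dy": 0,"dz": 0,"rx": 0,"ry": 0,"rz": 0},{"dx": 0,"dy": 0,"dz": 0,"rx": 0,"ry": 0,"rz": 0},{"dx": 0,"dy": 0,"dz": 0,"rx": 0,"ry": 0,"rz": 0},{"dx": 0,"dy": 0,"dz": 0,"rx": 0,"ry": 0,"rz": 0}]' --jaw 2

```text
clock: 42.07
tcp_pos: [0.615, 0.2653, 0.0879]
orientation: [1.945, 2.467, -0.0]
contact_force: [-1.2, 1.1, -0.2]
grip_width: 0.0241
gripper_force: 0.0
```

Request:
send_rows --deltas '[{"dx": 0,"dy": 0,"dz": 0,"rx": 0,"ry": 0,"rz": 0},{"dx": 0,"dy": 0,"dz": 0,"rx": 0,"ry": 0,"rz": 0},{"dx": 0,"dy": 0,"dz": 0,"rx": 0,"ry": 0,"rz": 0}]'

```text
clock: 42.32
tcp_pos: [0.6151, 0.2653, 0.0881]
orientation: [-1.945, -2.467, -0.0]
contact_force: [-0.9, 0.2, 1.0]
grip_width: 0.0085
gripper_force: 50.1
```

```bash
python3 -c "
from h import *
st(); print(np.round(r.get_obs()['joints'],2))"
```

```text
t 42.32 tcp [615.1 265.3  88.1] yaw,tilt [1.351e+01 1.000e-02] F [-0.9  0.2  1. ] M [-0.04  0.09 -0.11] w 8.5 g 50.1 q1,q7 [-0.95  0.17]
[-0.95  0.71  0.67  1.71 -0.53  0.92  0.17]
```

Request:
send_rows --deltas '[{"dx": 0,"dy": 0,"dz": 0,"rx": 0,"ry": 0,"rz": -6},{"dx": 0,"dy": 0,"dz": 0,"rx": 0,"ry": 0,"rz": -12},{"dx": 0,"dy": 0,"dz": 0,"rx": 0,"ry": 0,"rz": -18},{"dx": 0,"dy": 0,"dz": 0,"rx": 0,"ry": 0,"rz": -24},{"dx": 0,"dy": 0,"dz": 0,"rx": 0,"ry": 0,"rz": -30}]'

```text
clock: 42.73
tcp_pos: [0.6145, 0.2653, 0.0881]
orientation: [-2.52, -1.874, 0.002]
contact_force: [-2.4, -0.7, 1.7]
grip_width: 0.0085
gripper_force: 50.3
```

Request:
send_rows --deltas '[{"dx": 0,"dy": 0,"dz": 0,"rx": 0,"ry": 0,"rz": -6},{"dx": 0,"dy": 0,"dz": 0,"rx": 0,"ry": 0,"rz": -12},{"dx": 0,"dy": 0,"dz": 0,"rx": 0,"ry": 0,"rz": -18},{"dx": 0,"dy": 0,"dz": 0,"rx": 0,"ry": 0,"rz": -24},{"dx": 0,"dy": 0,"dz": 0,"rx": 0,"ry": 0,"rz": -30}]'

```text
clock: 43.15
tcp_pos: [0.614, 0.2656, 0.0881]
orientation: [-2.919, -1.158, 0.003]
contact_force: [-3.3, 0.1, 3.6]
grip_width: 0.0084
gripper_force: 50.5
```

Request:
send_rows --deltas '[{"dx": 0,"dy": 0,"dz": 0,"rx": 0,"ry": 0,"rz": -6},{"dx": 0,"dy": 0,"dz": 0,"rx": 0,"ry": 0,"rz": -12},{"dx": 0,"dy": 0,"dz": 0,"rx": 0,"ry": 0,"rz": -18},{"dx": 0,"dy": 0,"dz": 0,"rx": 0,"ry": 0,"rz": -24},{"dx": 0,"dy": 0,"dz": 0,"rx": 0,"ry": 0,"rz": -30}]'

```text
clock: 43.57
tcp_pos: [0.6137, 0.2662, 0.088]
orientation: [-3.119, -0.364, 0.005]
contact_force: [-6.1, 0.4, 4.9]
grip_width: 0.0084
gripper_force: 50.6
```

Run:
```python
from h import *
st(); f=grab('wrist','w13'); cv2.imwrite('pics/m13.png',cv2.resize(f['frame'][100:340,100:460],None,fx=2,fy=2,interpolation=2))
```

```text
t 43.57 tcp [613.7 266.2  88. ] yaw,tilt [-76.69   0.19] F [-6.1  0.4  4.9] M [0.24 1.23 0.2 ] w 8.4 g 50.6 q1,q7 [-1.14 -1.14]
```

View pics/m13.png

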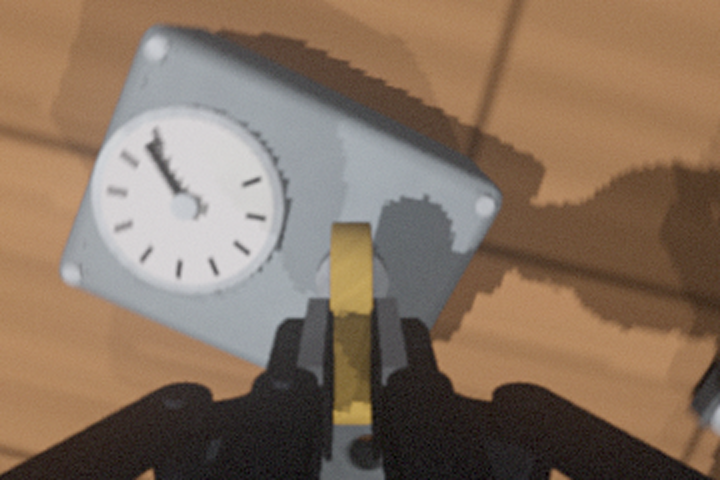

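Request:
send_rows --deltas '[{"dx": 0,"dy": 0,"dz": 0,"rx": 0,"ry": 0,"rz": -4},{"dx": 0,"dy": 0,"dz": 0,"rx": 0,"ry": 0,"rz": -8},{"dx": 0,"dy": 0,"dz": 0,"rx": 0,"ry": 0,"rz": -12}]'

```text
clock: 43.87
tcp_pos: [0.6136, 0.2665, 0.0881]
orientation: [-3.14, -0.039, 0.005]
contact_force: [-5.6, 1.0, 5.8]
grip_width: 0.0083
gripper_force: 50.6
```

```bash
python3 -c "
from h import *
st()"
```

```text
t 43.87 tcp [613.6 266.5  88.1] yaw,tilt [-88.58   0.21] F [-5.6  1.   5.8] M [0.32 1.24 0.18] w 8.3 g 50.6 q1,q7 [-1.16 -1.32]
```

Request:
send_rows --deltas '[{"dx": 0,"dy": 0,"dz": 0,"rx": 0,"ry": 0,"rz": -4},{"dx": 0,"dy": 0,"dz": 0,"rx": 0,"ry": 0,"rz": -8}]'

```text
clock: 44.03
tcp_pos: [0.6136, 0.2666, 0.0881]
orientation: [-3.135, 0.18, 0.005]
contact_force: [-5.3, 1.5, 5.3]
grip_width: 0.0085
gripper_force: 50.7
```

```bash
python3 -c "
from h import *
st()"
```

```text
t 44.03 tcp [613.6 266.6  88.1] yaw,tilt [-96.58   0.21] F [-5.3  1.5  5.3] M [0.43 1.24 0.19] w 8.5 g 50.7 q1,q7 [-1.17 -1.44]
```

Not at the stop yet, so I continue in small steps.

Request:
send_rows --deltas '[{"dx": 0,"dy": 0,"dz": 0,"rx": 0,"ry": 0,"rz": -4},{"dx": 0,"dy": 0,"dz": 0,"rx": 0,"ry": 0,"rz": -8}]'

```text
clock: 44.2
tcp_pos: [0.6137, 0.2667, 0.0881]
orientation: [-3.116, 0.394, 0.005]
contact_force: [-6.1, 1.8, 6.7]
grip_width: 0.0084
gripper_force: 73.6
```

```bash
python3 -c "
from h import *
st()"
```

```text
t 44.2 tcp [613.7 266.7  88.1] yaw,tilt [-104.43    0.2 ] F [-6.1  1.8  6.7] M [0.23 1.21 1.52] w 8.4 g 73.6 q1,q7 [-1.18 -1.57]
```

Request:
send_rows --deltas '[{"dx": 0,"dy": 0,"dz": 0,"rx": 0,"ry": 0,"rz": -4},{"dx": 0,"dy": 0,"dz": 0,"rx": 0,"ry": 0,"rz": -8}]'

```text
clock: 44.37
tcp_pos: [0.6137, 0.2667, 0.0883]
orientation: [3.082, -0.605, -0.005]
contact_force: [-5.6, -0.5, 8.0]
grip_width: 0.0088
gripper_force: 125.7
```

```bash
python3 -c "
from h import *
st()"
```

```text
t 44.37 tcp [613.7 266.7  88.3] yaw,tilt [-112.22    0.2 ] F [-5.6 -0.5  8. ] M [-0.03  1.46  3.  ] w 8.8 g 125.7 q1,q7 [-1.19 -1.69]
```

Request:
send_rows --deltas '[{"dx": 0,"dy": 0,"dz": 0,"rx": 0,"ry": 0,"rz": -4},{"dx": 0,"dy": 0,"dz": 0,"rx": 0,"ry": 0,"rz": -8}]'

```text
clock: 44.53
tcp_pos: [0.6137, 0.2667, 0.0884]
orientation: [3.033, -0.812, -0.005]
contact_force: [-7.2, -1.1, 8.2]
grip_width: 0.0086
gripper_force: 190.4
```

```bash
python3 -c "
from h import *
st()"
```

```text
t 44.53 tcp [613.7 266.7  88.4] yaw,tilt [-119.99    0.21] F [-7.2 -1.1  8.2] M [-0.3   1.47  4.73] w 8.6 g 190.4 q1,q7 [-1.2  -1.81]
```

Request:
send_rows --deltas '[{"dx": 0,"dy": 0,"dz": 0,"rx": 0,"ry": 0,"rz": 0},{"dx": 0,"dy": 0,"dz": 0,"rx": 0,"ry": 0,"rz": 0},{"dx": 0,"dy": 0,"dz": 0,"rx": 0,"ry": 0,"rz": 0},{"dx": 0,"dy": 0,"dz": 0,"rx": 0,"ry": 0,"rz": 0},{"dx": 0,"dy": 0,"dz": 0,"rx": 0,"ry": 0,"rz": 0}]' --jaw 84

```text
clock: 44.95
tcp_pos: [0.6154, 0.2649, 0.0881]
orientation: [-3.031, 0.827, -0.001]
contact_force: [0.3, -0.3, 0.3]
grip_width: 0.0688
gripper_force: 0.0
```

Request:
send_rows --deltas '[{"dx": 0,"dy": 0,"dz": 30,"rx": 0,"ry": 0,"rz": 0},{"dx": 0,"dy": 0,"dz": 65,"rx": 0,"ry": 0,"rz": 0},{"dx": 0,"dy": 0,"dz": 100,"rx": 0,"ry": 0,"rz": 0},{"dx": 0,"dy": 0,"dz": 120,"rx": 0,"ry": 0,"rz": 0},{"dx": 0,"dy": 0,"dz": 120,"rx": 0,"ry": 0,"rz": 0}]'

```text
clock: 45.37
tcp_pos: [0.6177, 0.2646, 0.2135]
orientation: [-3.027, 0.826, -0.01]
contact_force: [-0.4, -0.5, 0.3]
grip_width: 0.0841
gripper_force: 0.0
```

Run:
```python
from h import *
st(); f=grab('wrist','w14'); g=grab('scene','s14'); t=grab('top','t14')
rect(f,'key w',.1,.12,(.614,.263),.05); rect(t,'ros',.125,.14,(.63,-.081),.045); rect(t,'plate',.095,.108,(.6388,-.0323),.16)
uv=proj(f,[[.6195+.213*.028,.289+.977*.028,.062]])[0].astype(int); u,v=np.clip(uv,[60,60],[500,360])
cv2.imwrite('pics/m14.png',np.hstack([cv2.resize(f['frame'][v-60:v+60,u-60:u+60],(350,350),interpolation=2),cv2.resize(g['frame'][140:320,200:430],(440,350),interpolation=2)]))
```

```text
t 45.37 tcp [617.7 264.6 213.5] yaw,tilt [-120.52    0.45] F [-0.4 -0.5  0.3] M [-0.01 -0.01  0.01] w 84.1 g 0.0 q1,q7 [-1.24 -1.89]
key w 689 [615.6 266.8] [10.3 53.1] 82.1 z 109.2
ros 499 [628.1 -82.8] [58.9 57.2] 39.6 z 131.6
plate 4224 [638.7 -34.7] [201.2 163.8] 79.2 z 101.5
```

View pics/m14.png

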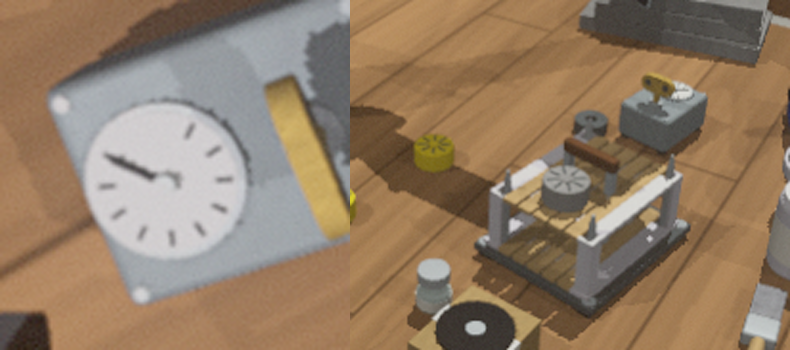

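Run:
```python
from h import *
a=np.radians(-10.8); M=np.array([[np.cos(a),-np.sin(a)],[np.sin(a),np.cos(a)]])
for n in('s6','s7','s14','t14','w14'):
    f=load(n);P=cloud(f); L=(P[...,:2]-[.6388,-.0323])@M*1000
    m=(abs(L[...,0])<62)&(abs(L[...,1])<105)&(P[...,2]>.029)&(P[...,2]<.062)&(abs(L[...,1])>12)
    hsv=cv2.cvtColor(f['frame'],cv2.COLOR_BGR2HSV); g=m&(hsv[...,1]<60)
    q=np.c_[L[g],P[...,2][g]*1000]; print(n,m.sum(),len(q), np.round(np.percentile(q,[2,50,98],axis=0),0).tolist() if len(q)>5 else '')
```

```text
s6 302 280 [[-61.0, -86.0, 30.0], [25.0, 44.0, 55.0], [37.0, 70.0, 60.0]]
s7 71 57 [[-62.0, -100.0, 30.0], [-60.0, -88.0, 43.0], [62.0, 50.0, 59.0]]
s14 63 55 [[-62.0, -99.0, 30.0], [-59.0, -85.0, 45.0], [60.0, 52.0, 61.0]]
t14 35 0 
w14 1370 1186 [[-60.0, 47.0, 30.0], [-10.0, 71.0, 42.0], [33.0, 101.0, 59.0]]
```

```bash
python3 -c "
from bench import r
print(r.hand_in())"
```

```text
the job is handed in; nothing more can be done
None
```

The rack is loaded and the job is handed in at about 45 s; no verdict came back. The flat tray is on the stand with the one block, the legged tray is fully down on it with the one grey rosette, and the timer is wound to its stop.

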